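# Pack the bench pipettes for transport

## Robot

A 6-joint arm with a two-finger parallel gripper is mounted at the origin on the work surface. World frame = base frame: x ahead of the robot, y to its left, z up, the work surface at z = 0. Lengths are in m, angles in rad, forces in N, time in s.
With the tool pointing down it reaches from about 0.425 to 0.925 m from the base axis. Payload 12.5 kg.
Tool frame: the origin (TCP) lies on the mounting face of the last link; the fingertips stand 173 mm ahead of it and the grasp point (between the pads) lies 155 mm ahead of it (arm.tcp_to_grasp is the distance from the TCP to the grasp point, in m); z points along the fingers, y is the line along which they close (so a half turn about z gives the same grasp; the last joint's range is limited). The gripper opens to 85 mm and grips with 20 to 120 N. Pads are 22 mm wide; open, the fingers measure 114 mm over their backs; the gripper's body (76 mm by 85 mm) begins 54 mm behind the grasp point. The pads swing forward as they close: fully open they stand 13 mm farther back than shut.
Start: joints at [-1.388, 0.491, 1.559, -0, 1.092, -0.106], TCP at [0.178, -0.599, 0.405] pointing down, gripper open.
Joint ranges: [-3.1, 3.1], [-0.84, 2.19], [0.05, 2.79], [-1.13, 4.28], [0.06, 2.93], [-2.69, 2.69]. Speed limits (rad/s): [2.22, 2.22, 2.79, 3.14, 3.14, 3.14].

## Interface

Orientations are given as [roll, pitch, yaw] about the fixed x, y, z axes, in that order (R = Rz(yaw) Ry(pitch) Rx(roll)).
In Python, from station import arm, eyes, finder gives the robot as it stands. The module is installed in compiled form; this text tells all that it offers.
- The arm moves only by the shell command python3 -m pendant 'ROWS' [FORCE]. ROWS is JSON, a list of rows, each an object of numbers: "x", "y", "z": the shift along the tool's x, y, z in cm; "ax", "ay", "az": the turn, a rotation vector about the tool's x, y, z in degrees; "fingers": the opening, from 0 (shut) to 1 (fully open). A call has 1 to 5 rows; each row shifts and turns the commanded pose from where the row before left it, along the tool's axes as they then stand; what a row does not reach is not made up. A row lasts 1/12 s, in which the tool goes at most 41.7 mm and 7.16 degrees, less where a joint would pass 70% of its speed; a pose out of reach is approached as far as the arm can. A call is refused whole if a number of a shift passes 4.17 or a number of a turn 7.16, either way. A call with a gripper value outside its range is refused whole. The fingers move at their own pace and stop on an object; FORCE is the grip in N (left out, the last holds). Time passes only in rows, so rows that do not move let the fingers close. It gives the time, the measured TCP pose, the force, the opening and the grip force at its end, in the units of the state.
- arm.get_state(): the state, without advancing time (a new reading comes with each control period).
- eyes.camera(name): name is "scene" or "side" or "wrist"; returns the picture (480x640x3 uint8, red, green, blue); there is no depth.
- eyes.calibration(name): a dict with "fx", "fy", "cx", "cy" (pixels), "eye" and "rotation" of the camera in the world. Camera axes: x right, y down, z forward; pixel columns grow to the right and rows downward; lengths in m; the calibration is good to about 2 mm. A picture is of the moment at which its call begins: read the wrist's pose just before it. calibration takes no time and is no camera call; for the wrist camera it gives the pose at the moment of the call.
- arm.hand_in(): hands the job in; it is judged then, once.
Trained networks look in the newest picture that a camera, given by its name, has taken for a name from the list of things; names that differ only in an ending like _2 or _b are one class to them, and where a whole thing is asked for, a point or a joint stands for the part that bears it (a point fixed in the world has none). Each returns a list of dicts, best first, with "score" (0 to 1); they miss things now and then, are a little off and sometimes report something else, mostly with a low value. They report only what shows in the picture. A call takes as long as a camera call.
- finder.find_in(camera, name): "position" ([column, row] in pixels, amid what is visible of it).
- finder.outline_of(camera, name): "mask" (480x640 bool, what is visible of it) and "position" ([column, row] in pixels, amid what is visible of it).
- finder.pinpoint(camera, name): "position" ([column, row] in pixels: a listed point, or the origin of a listed thing).
The state is a dict: "t": time; "qpos": joint angles; "qd": joint speeds; "joint_torque": joint torques, N m; "tool_pos": TCP position; "ee_rot": TCP orientation; "ft_force": force on the tool from outside, world axes, zero at the start; "torque": the same for the moment, N m; "grip_width": finger opening in m; "grip_force": force on a finger pad.
Only numpy, scipy, OpenCV 4.12 (cv2) and the standard library are available. Lean on these libraries where they do the work, as an engineer would, in place of code of your own. Each camera call takes 0.05 s, during which the arm holds its last target. There are 200 camera calls.

## Task

The pipettes are going out for calibration: slide the carrier's red-gripped retaining comb fully open to its stop, then lift every pipette on the stand up and off its hook and stand it, fully seated and upright, in the carrier well marked with its own colour. Once all of them are in, slide the comb fully home again so that it locks them in, and let go. Do not let a pipette topple, and leave the bottle, beaker and jar where they are.

Things in the scene. Friction and masses are not known exactly. Their poses are not given: they have to be found in the camera images.
- pipette_orange: Orange pipette, 200 mm, 90 g, upright, nozzle down; may be absent. Origin: nozzle's lower end; z up its axis. By height: shaft dia 12 mm (to 60), lower body dia 20 (to 100), grey collar dia 38 (100-108; its underside rests on hook or deck), waist dia 18 (to 118), orange upper body dia 26 (118-175, grip at 148), button to 200. Finger rest reaches 31 mm to its own -x at height 165-172.
- pipette_blue: Blue pipette, 200 mm, 90 g, upright, nozzle down; may be absent. Origin: nozzle's lower end; z up its axis. By height: shaft dia 12 mm (to 60), lower body dia 20 (to 100), grey collar dia 38 (100-108; its underside rests on hook or deck), waist dia 18 (to 118), blue upper body dia 26 (118-175, grip at 148), button to 200. Finger rest reaches 31 mm to its own -x at height 165-172.
- pipette_green: Green pipette, 200 mm, 90 g, upright, nozzle down; may be absent. Origin: nozzle's lower end; z up its axis. By height: shaft dia 12 mm (to 60), lower body dia 20 (to 100), grey collar dia 38 (100-108; its underside rests on hook or deck), waist dia 18 (to 118), green upper body dia 26 (118-175, grip at 148), button to 200. Finger rest reaches 31 mm to its own -x at height 165-172.
- pipette_yellow: Yellow pipette, 200 mm, 90 g, upright, nozzle down; may be absent. Origin: nozzle's lower end; z up its axis. By height: shaft dia 12 mm (to 60), lower body dia 20 (to 100), grey collar dia 38 (100-108; its underside rests on hook or deck), waist dia 18 (to 118), yellow upper body dia 26 (118-175, grip at 148), button to 200. Finger rest reaches 31 mm to its own -x at height 165-172.
- stand: Fixed stand, four double hooks at y = -108, -36, 36, 108 mm. Origin: on the bench below the hook row; pipette axes hang at x = 0 (their origins 30 mm up). Each hook: two 6 mm prongs 30 mm apart, tops 130 mm up, from a crossbar at x = 65 mm (135 mm high), open to its -x; tips at x = -24 turn up to 144 mm: lift a pipette 16 mm or more, then draw it 60 mm or more to -x. Nothing is higher.
- carrier: Loose transport carrier, 2.4 kg, 300 x 100 mm grey frame, aluminium deck with its top 110 mm above the bench. Origin: on the bench below the middle of the row of four wells, which runs along its x; the deck spans y = -65 to +35 mm. The comb's rail lies on the -y side; the +y side is open. A push of some 12 N shifts it.
- well_orange (a point): Centre of the orange-marked well at deck-top level: a round 28 mm hole through the 10 mm deck with orange bars beside it (carrier x = -108 mm, y = 0). A seated pipette hangs upright through it with its collar's underside on the deck, its origin 100 mm below this point.
- well_blue (a point): Centre of the blue-marked well at deck-top level: a round 28 mm hole through the 10 mm deck with blue bars beside it (carrier x = -36 mm, y = 0). A seated pipette hangs upright through it with its collar's underside on the deck, its origin 100 mm below this point.
- well_green (a point): Centre of the green-marked well at deck-top level: a round 28 mm hole through the 10 mm deck with green bars beside it (carrier x = 36 mm, y = 0). A seated pipette hangs upright through it with its collar's underside on the deck, its origin 100 mm below this point.
- well_yellow (a point): Centre of the yellow-marked well at deck-top level: a round 28 mm hole through the 10 mm deck with yellow bars beside it (carrier x = 108 mm, y = 0). A seated pipette hangs upright through it with its collar's underside on the deck, its origin 100 mm below this point.
- comb (a joint): Steel retaining comb, slides along the carrier's x: 0 m = locked at its home stop (each of four 6 mm prongs lies 14 mm to +x of a well's axis, over the place of the collar, barring the well); 0.030 m = open at its far stop (prongs between the wells). Needs about 2 N, stays where left. Prongs are 10 to 17 mm above the deck.
- comb_grip (a point): Grip point of the comb's red grip: a block 14 mm (along the carrier's x) x 22 mm x 36 mm tall standing on the comb's rail, 55 mm to the -y side of the wells; its top is 172 mm above the bench, this point 16 mm below the top. It moves along the carrier's x with the comb.
- reagent: Bystander: amber reagent bottle, 64 mm across, 150 mm tall. Origin: centre of its underside.
- beaker: Bystander: clear plastic beaker, 66 mm across, 75 mm tall. Origin: centre of its underside.
- jar: Bystander: jar with a blue cap, 70 mm across, 80 mm tall. Origin: centre of its underside.

How it is judged:
By the outcome, as a careful person would: the job done as asked, in the order asked, and still so for the second after the job is handed in, with the robot touching nothing.
Of pipette_orange, pipette_blue, pipette_green, pipette_yellow only 3 to 4 are there at a start; the rules pass over those that are not, and their reading is None.
At some moment in a run one of carrier may be knocked a few centimetres aside while the robot is not near it.
It also fails if it takes over 210 s, if anything falls off the work surface, if the arm or the gripper's body presses on something with over 40 N, if the wrist force passes 120 N, or if a joint passes its speed limit or range.

## Working session

There is one attempt and no reset: what is moved stays moved. The work goes in short steps, Python scripts to look and compute and a shell command to move; the robot and the scene stay as the last step left them, time stands still between calls to the robot, and variables do not carry over. Pictures are saved under pics/ and viewed, at most 14 in all, crops included, and the job is handed in when it is done.

```bash
mkdir -p pics
cat > h.py <<'E'
import numpy as np, cv2
from scipy.spatial.transform import Rotation as Ro
from station import arm, eyes, finder
def shot(c,f=None):
    im=eyes.camera(c)
    if f: cv2.imwrite('pics/'+f,im[:,:,::-1])
    return im
def ray(c,p,cal=None):
    k=cal or eyes.calibration(c)
    d=np.array([(p[0]-k['cx'])/k['fx'],(p[1]-k['cy'])/k['fy'],1.])
    return np.array(k['eye']),np.array(k['rotation'])@d
def atz(c,p,z,cal=None):
    e,d=ray(c,p,cal); return e+d*(z-e[2])/d[2]
def proj(c,P):
    k=eyes.calibration(c); v=np.array(k['rotation']).T@(np.array(P)-k['eye'])
    return [k['fx']*v[0]/v[2]+k['cx'],k['fy']*v[1]/v[2]+k['cy']]
def tri(ps):
    A=np.zeros((3,3));b=np.zeros(3)
    for c,p in ps:
        e,d=ray(c,p);d/=np.linalg.norm(d);M=np.eye(3)-np.outer(d,d);A+=M;b+=M@e
    return np.linalg.solve(A,b)
def st():
    s=arm.get_state(); print('t',round(s['t'],2),'pos',np.round(s['tool_pos'],4),'rot',np.round(s['ee_rot'],4),'F',np.round(s['ft_force'],1),'w',round(s['grip_width'],4),'gf',round(s['grip_force'],1)); return s
E
python3 - <<'E'
from h import *
st()
for c in('scene','side'):
    shot(c,c+'0.png'); k=eyes.calibration(c); print(c,np.round(k['eye'],3),np.round(k['rotation'],3).tolist(),k['fx'])
    for n in 'pipette_orange pipette_blue pipette_green pipette_yellow stand carrier well_orange well_blue well_green well_yellow comb_grip reagent beaker jar'.split():
        print(c,n,[(round(r['score'],2),np.round(r['position']).tolist()) for r in finder.pinpoint(c,n)[:2]])
st()
E
```

```text
t 0.0 pos [ 0.178  -0.5991  0.4041] rot [-3.1404e+00 -1.0000e-04  2.8870e-01] F [-0.2 -0.2 -0.3] w 0.0852 gf 0.0
scene [ 1.085 -0.421  1.264] [-2.634, 0.002, 0.865] 579.9959868638852
scene pipette_orange []
scene pipette_blue []
scene pipette_green [(0.65, [198.0, 268.0]), (0.48, [239.0, 294.0])]
scene pipette_yellow [(0.65, [364.0, 235.0])]
scene stand [(0.85, [365.0, 206.0]), (0.25, [364.0, 236.0])]
scene carrier [(0.78, [241.0, 295.0])]
scene well_orange [(0.91, [233.0, 228.0])]
scene well_blue []
scene well_green [(0.76, [227.0, 288.0])]
scene well_yellow [(0.66, [224.0, 317.0])]
scene comb_grip [(0.93, [199.0, 270.0])]
scene reagent [(0.98, [389.0, 318.0])]
scene beaker [(0.65, [437.0, 272.0]), (0.59, [231.0, 230.0])]
scene jar [(0.76, [349.0, 346.0])]
side [ 0.525 -0.826  0.946] [-2.346, 0.015, -0.112] 498.43702020715295
side pipette_orange [(0.77, [304.0, 230.0])]
side pipette_blue []
side pipette_green [(0.55, [285.0, 222.0])]
side pipette_yellow [(0.87, [326.0, 240.0]), (0.59, [308.0, 342.0])]
side stand [(0.92, [293.0, 232.0])]
side carrier [(0.8, [294.0, 363.0])]
side well_orange [(0.9, [250.0, 308.0])]
side well_blue [(0.57, [281.0, 324.0]), (0.17, [295.0, 361.0])]
side well_green [(0.57, [310.0, 340.0])]
side well_yellow [(0.77, [339.0, 357.0])]
side comb_grip [(0.67, [274.0, 343.0]), (0.48, [250.0, 309.0])]
side reagent [(0.56, [394.0, 266.0])]
side beaker [(0.82, [386.0, 226.0])]
side jar [(0.75, [405.0, 306.0])]
t 1.5 pos [ 0.178  -0.5991  0.4047] rot [ 3.1415 -0.      0.2888] F [0.2 0.  0.1] w 0.0852 gf 0.0
```

```bash
sed -i "s/np.array(k\['rotation'\])/Ro.from_euler('xyz',k['rotation']).as_matrix()/g" h.py
python3 - <<'E'
from h import *
for c,L in {'scene':dict(o=(233,228),g=(227,288),y=(224,317)),'side':dict(o=(250,308),b=(281,324),g=(310,340),y=(339,357))}.items():
    for n,p in L.items(): print(c,n,np.round(atz(c,p,.11),3))
print('grip',tri([('scene',(199,270)),('side',(274,343))]))
print('stand',atz('scene',(365,206),0),atz('side',(293,232),0))
for n,a,b in(('reag',(389,318),(394,266)),('beak',(437,272),(386,226)),('jar',(349,346),(405,306))):print(n,atz('scene',a,0),atz('side',b,0))
for n,p in(('o',(304,230)),('g',(285,222)),('y',(326,240))):print(n,atz('side',p,.03))
E
```

```text
scene o [ 0.428 -0.165  0.11 ]
scene g [ 0.542 -0.263  0.11 ]
scene y [ 0.593 -0.306  0.11 ]
side o [ 0.432 -0.168  0.11 ]
side b [ 0.495 -0.217  0.11 ]
side g [ 0.55  -0.262  0.11 ]
side y [ 0.602 -0.307  0.11 ]
grip [ 0.48266212 -0.28673101  0.14515645]
stand [0.53262107 0.15596755 0.        ] [0.53948321 0.16662743 0.        ]
reag [ 0.79582287 -0.00642816  0.        ] [0.78718801 0.00837456 0.        ]
beak [0.78495241 0.16223447 0.        ] [7.97011849e-01 1.57867418e-01 1.11022302e-16]
jar [ 0.78621394 -0.12104323  0.        ] [ 0.78581689 -0.12049278  0.        ]
o [0.56871889 0.13911329 0.03      ]
g [0.52014273 0.17712306 0.03      ]
y [0.62257081 0.0940055  0.03      ]
```

View pics/scene0.png

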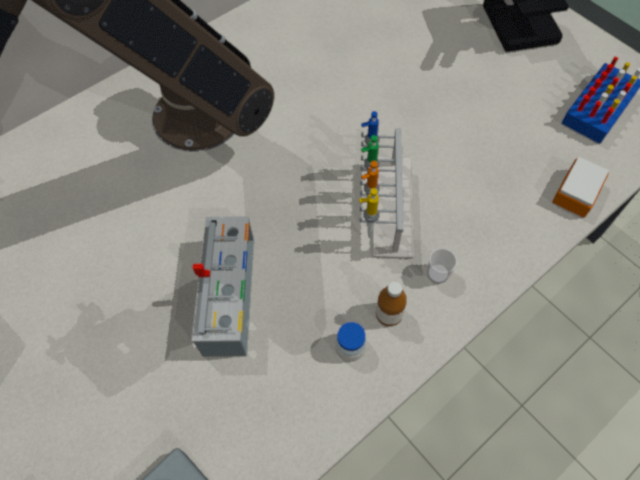

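View pics/side0.png

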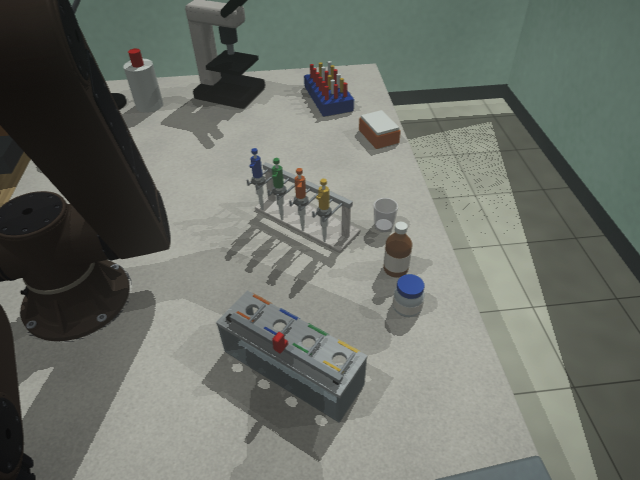

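The first picture shows four pipettes: blue (372,125), green (372,150), orange (372,175) and yellow (371,203), with finger rests facing the carrier. The carrier is at (225,285), the red grip at (201,270). The side picture confirms this: grip at (280,342), and the wells run orange to yellow from (252,310) to (340,358). The carrier's yaw is about -40° and the stand's about 51°.

```bash
cat >> h.py <<'E'
def togo(P,yaw=None):
    "tool-axis shift in cm (after turning az) for grasp point at P"
    s=arm.get_state(); R=Ro.from_euler('xyz',s['ee_rot']).as_matrix(); g=np.array(s['tool_pos'])+R[:,2]*arm.tcp_to_grasp
    psi=np.arctan2(R[1,0],R[0,0]); az=0 if yaw is None else -np.degrees(yaw-psi)
    if yaw is not None: R=R@Ro.from_rotvec([0,0,np.radians(az)]).as_matrix()
    print('shift cm',np.round(100*R.T@(np.array(P)-g),2),'az',round(az,2),'yaw',round(np.degrees(psi),2))
E
python3 -m pendant '[{"az":-6.8},{"az":-6.8},{"az":-6.8},{"az":-6.8},{"az":-6.8}]'
python3 -m pendant '[{"x":4,"y":0.2,"z":-1,"fingers":0.5},{"x":4,"y":0.2,"z":-1},{"x":4,"y":0.2,"z":-1},{"x":4,"y":0.2,"z":-1},{"x":4,"y":0.2,"z":-1}]'
python3 -m pendant '[{"x":4,"y":0.2,"z":-1},{"x":4,"y":0.2,"z":-1},{"x":4,"y":0.2,"z":-1},{"x":2,"y":0.2},{}]'
python3 - <<'E'
from h import *
st(); print(eyes.calibration('wrist')); shot('wrist','w1.png')
for n in 'well_orange well_blue well_green well_yellow comb_grip'.split(): print(n,[(round(r['score'],2),np.round(r['position'],1).tolist()) for r in finder.pinpoint('wrist',n)[:2]])
E
```

```text
t 1.5 pos [ 0.178  -0.5991  0.4047] rot [ 3.1415 -0.      0.2888] F [0.2 0.  0.1] w 0.0852 gf 0.0
{'fx': 338.37956168964945, 'fy': 338.37956168964945, 'cx': 320.1082644269645, 'cy': 235.71675969797775, 'eye': array([ 0.25611405, -0.57555662,  0.37329675]), 'rotation': array([ 2.81614751e+00,  4.47357480e-05, -1.28153750e+00])}
well_orange []
well_blue []
well_green []
well_yellow []
comb_grip []$[0]: bad value
$[0]: bad value
$[0]: bad value
```

View pics/w1.png

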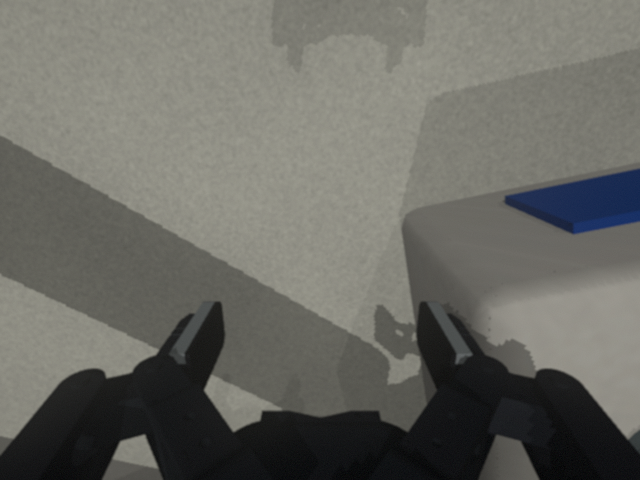

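The call was refused, probably because a row must carry all its keys. The wrist picture shows bare bench, with the fingers at the bottom (200–450, 330).

```bash
python3 -m pendant '[{"x":0,"y":0,"z":0,"ax":0,"ay":0,"az":-6.8,"fingers":0.5},{"x":0,"y":0,"z":0,"ax":0,"ay":0,"az":-6.8,"fingers":0.5},{"x":0,"y":0,"z":0,"ax":0,"ay":0,"az":-6.8,"fingers":0.5},{"x":0,"y":0,"z":0,"ax":0,"ay":0,"az":-6.8,"fingers":0.5},{"x":0,"y":0,"z":0,"ax":0,"ay":0,"az":-6.8,"fingers":0.5}]' && python3 -m pendant '[{"x":4,"y":0,"z":-1,"ax":0,"ay":0,"az":0,"fingers":0.5}]'
```

```text
t: 2.22
tool_pos: [0.178, -0.5991, 0.4047]
ee_rot: [3.142, 0.0, 0.888]
ft_force: [0.5, -0.1, -0.1]
grip_width: 0.0432
grip_force: 0.0
t: 2.3
tool_pos: [0.201, -0.571, 0.4128]
ee_rot: [-3.14, 0.0, 0.888]
ft_force: [0.4, -0.5, 0.1]
grip_width: 0.0427
grip_force: 0.0
```

```bash
python3 -m pendant '[{"x":4,"y":0.3,"z":-1,"ax":0,"ay":0,"az":0,"fingers":0.5},{"x":4,"y":0.3,"z":-1,"ax":0,"ay":0,"az":0,"fingers":0.5},{"x":4,"y":0.3,"z":-1,"ax":0,"ay":0,"az":0,"fingers":0.5},{"x":4,"y":0.3,"z":-1,"ax":0,"ay":0,"az":0,"fingers":0.5},{"x":4,"y":0.3,"z":-1,"ax":0,"ay":0,"az":0,"fingers":0.5}]' && python3 -m pendant '[{"x":4,"y":0.3,"z":-1,"ax":0,"ay":0,"az":0,"fingers":0.5},{"x":4,"y":0.3,"z":-1,"ax":0,"ay":0,"az":0,"fingers":0.5},{"x":4,"y":0.3,"z":-1,"ax":0,"ay":0,"az":0,"fingers":0.5},{"x":4,"y":0.3,"z":-1,"ax":0,"ay":0,"az":0,"fingers":0.5},{"x":0,"y":0,"z":0,"ax":0,"ay":0,"az":0,"fingers":0.5}]'
cat >> h.py <<'E'
W=['well_orange','well_blue','well_green','well_yellow']; WX=np.array([-.108,-.036,.036,.108])
def fitline(c,Q,X):
    "fit 2D pose so that points (x,0) land on Q"
    Q=np.array(Q);X=np.array(X); z=Q[:,0]+1j*Q[:,1]; xm=X.mean(); zm=z.mean()
    a=((X-xm)*(z-zm)).sum(); th=np.angle(a); e=np.exp(1j*th); o=zm-xm*e
    r=abs(z-(o+X*e)); print('origin',np.round([o.real,o.imag],4),'yaw',round(np.degrees(th),2),'res mm',np.round(r*1000,1)); return o,th
def carrier(c='wrist',zz=.11):
    Q,X=[],[]
    for n,x in zip(W,WX):
        r=finder.pinpoint(c,n)
        if r and r[0]['score']>.4: Q.append(atz(c,r[0]['position'],zz)[:2]);X.append(x);print(n,round(r[0]['score'],2),np.round(r[0]['position']),np.round(Q[-1],4))
    return fitline(c,Q,X)
E
python3 - <<'E'
from h import *
st(); shot('wrist','w2.png'); o,th=carrier(); e=np.exp(1j*th)
for r in finder.pinpoint('wrist','comb_grip')[:2]:
    P=atz('wrist',r['position'],.156); v=((P[0]+1j*P[1])-o)/e; print('grip',r['score'],r['position'],P,'in carrier',v)
E
```

```text
t: 2.72
tool_pos: [0.343, -0.4217, 0.4653]
ee_rot: [3.141, 0.0, 0.882]
ft_force: [0.1, 0.1, 0.4]
grip_width: 0.0428
grip_force: 0.0
t: 3.13
tool_pos: [0.4562, -0.3031, 0.5068]
ee_rot: [3.138, -0.001, 0.887]
ft_force: [0.2, 0.2, 0.9]
grip_width: 0.0425
grip_force: 0.0
t 3.13 pos [ 0.4562 -0.3031  0.5068] rot [ 3.1383e+00 -1.2000e-03  8.8690e-01] F [0.2 0.2 0.9] w 0.0425 gf 0.0
well_orange 0.62 [220. 114.] [ 0.4317 -0.1734]
well_blue 0.65 [432. 118.] [ 0.5944 -0.313 ]
well_green 0.72 [364. 116.] [ 0.5419 -0.2681]
well_yellow 0.58 [431. 116.] [ 0.594  -0.3113]
origin [ 0.5405 -0.2665] yaw -40.32 res mm [ 35.1 107.3  33.9  38.2]
grip 0.67 [336.6, 179.3] [ 0.48302418 -0.29396329  0.156     ] in carrier (-0.0260221093469981-0.058160707732770614j)
```

View pics/w2.png

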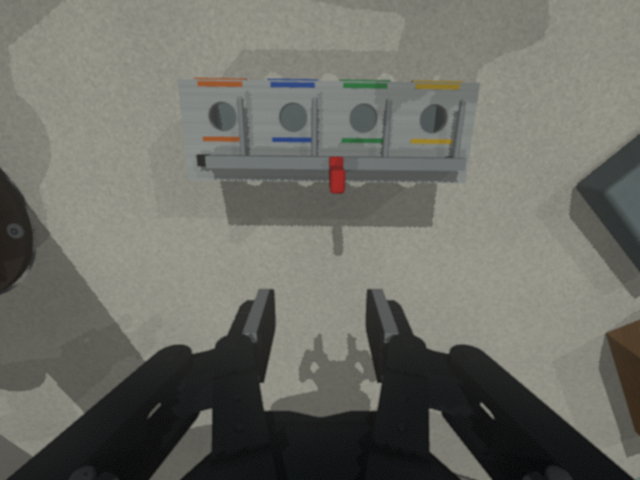

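The wrist picture shows the wells at (222,117), (293,117), (363,117) and (433,117), and the red grip at (337,178). The network mistook the yellow well for blue. Next I go to the grip.

```bash
python3 -m pendant '[{"x":0.9,"y":0.5,"z":2,"ax":0,"ay":0,"az":1.1,"fingers":0.5},{"x":0.9,"y":0.4,"z":4,"ax":0,"ay":0,"az":0,"fingers":0.5},{"x":0.9,"y":0.4,"z":4,"ax":0,"ay":0,"az":0,"fingers":0.5},{"x":0,"y":0,"z":2,"ax":0,"ay":0,"az":0,"fingers":0.5},{"x":0,"y":0,"z":0,"ax":0,"ay":0,"az":0,"fingers":0.5}]' 25
cat >> h.py <<'E'
def best(c,n):
    r=finder.pinpoint(c,n); return r[0] if r else None
E
python3 - <<'E'
from h import *
st(); shot('wrist','w3.png')
r=best('wrist','comb_grip'); print(r); P=atz('wrist',r['position'],.156); print(P); togo([P[0],P[1],.160],np.radians(49.7))
E
```

```text
t: 3.85
tool_pos: [0.4796, -0.2957, 0.3802]
ee_rot: [-3.134, 0.0, 0.862]
ft_force: [-0.2, 0.3, 0.5]
grip_width: 0.0427
grip_force: 0.0
t 3.85 pos [ 0.4796 -0.2957  0.3802] rot [-3.1337e+00  4.0000e-04  8.6160e-01] F [-0.2  0.3  0.5] w 0.0427 gf 0.0
{'position': [329.3, 244.2], 'score': 0.76}
[ 0.49008588 -0.29200441  0.156     ]
shift cm [0.97 0.51 7.02] az -0.33 yaw 49.37
```

View pics/w3.png

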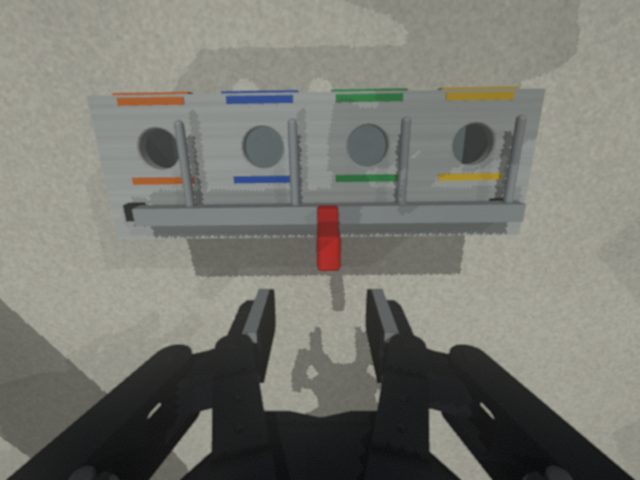

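Wells are at (160,148), (264,146), (368,146) and (475,143), and the grip's top is around (329,220). The fingers straddle it in column, so I descend and close.

```bash
python3 - <<'E'
from h import *
Q=[atz('wrist',p,.11)[:2] for p in((160,148),(264,146),(368,146),(475,143))]; o,th=fitline('wrist',Q,WX)
for h,p in((.172,(328,265)),(.172,(329,250))):
    P=atz('wrist',p,h);print(((P[0]+1j*P[1])-o)/np.exp(1j*th))
E
python3 -m pendant '[{"x":0.5,"y":0.3,"z":2,"ax":0,"ay":0,"az":0,"fingers":0.5},{"x":0.4,"y":0.2,"z":2,"ax":0,"ay":0,"az":0,"fingers":0.5},{"x":0,"y":0,"z":2,"ax":0,"ay":0,"az":0,"fingers":0.5},{"x":0,"y":0,"z":0.8,"ax":0,"ay":0,"az":0,"fingers":0.5},{"x":0,"y":0,"z":0,"ax":0,"ay":0,"az":0,"fingers":0.5}]' 25
python3 -m pendant '[{"x":0,"y":0,"z":0,"ax":0,"ay":0,"az":0,"fingers":0.3},{"x":0,"y":0,"z":0,"ax":0,"ay":0,"az":0,"fingers":0},{"x":0,"y":0,"z":0,"ax":0,"ay":0,"az":0,"fingers":0},{"x":0,"y":0,"z":0,"ax":0,"ay":0,"az":0,"fingers":0},{"x":0,"y":0,"z":0,"ax":0,"ay":0,"az":0,"fingers":0}]' 25
```

```text
origin [ 0.5204 -0.244 ] yaw -39.81 res mm [1.4 0.7 0.7 2.2]
(0.006254164747334899-0.06335046599219639j)
(0.006888540207441998-0.0539941337556182j)
t: 4.37
tool_pos: [0.4899, -0.2921, 0.3168]
ee_rot: [-3.141, 0.0, 0.862]
ft_force: [-0.1, 0.1, -0.2]
grip_width: 0.0426
grip_force: 0.0
t: 4.78
tool_pos: [0.4901, -0.2918, 0.3184]
ee_rot: [3.139, 0.0, 0.864]
ft_force: [-2.4, -0.9, 5.2]
grip_width: 0.0138
grip_force: 27.8
```

```bash
python3 -m pendant '[{"x":0,"y":0.4,"z":-0.1,"ax":0,"ay":0,"az":0,"fingers":0},{"x":0,"y":0.4,"z":0,"ax":0,"ay":0,"az":0,"fingers":0},{"x":0,"y":0.4,"z":0,"ax":0,"ay":0,"az":0,"fingers":0},{"x":0,"y":0.4,"z":0,"ax":0,"ay":0,"az":0,"fingers":0},{"x":0,"y":0.0,"z":0,"ax":0,"ay":0,"az":0,"fingers":0}]' 25
python3 -m pendant '[{"x":0,"y":0.2,"z":0,"ax":0,"ay":0,"az":0,"fingers":0},{"x":0,"y":0.2,"z":0,"ax":0,"ay":0,"az":0,"fingers":0},{"x":0,"y":0,"z":0,"ax":0,"ay":0,"az":0,"fingers":0}]' 25
```

```text
t: 5.2
tool_pos: [0.5031, -0.3027, 0.3185]
ee_rot: [3.139, -0.0, 0.863]
ft_force: [0.6, -2.7, 4.1]
grip_width: 0.0136
grip_force: 27.8
t: 5.45
tool_pos: [0.5053, -0.3046, 0.3184]
ee_rot: [-3.141, 0.0, 0.863]
ft_force: [-6.5, 3.9, 9.7]
grip_width: 0.0135
grip_force: 28.4
```

```bash
python3 -m pendant '[{"x":0,"y":0,"z":-0.1,"ax":0,"ay":0,"az":0,"fingers":0},{"x":0,"y":0,"z":0,"ax":0,"ay":0,"az":0,"fingers":0}]' 25
python3 -m pendant '[{"x":0,"y":0.1,"z":0,"ax":0,"ay":0,"az":0,"fingers":0},{"x":0,"y":0,"z":0,"ax":0,"ay":0,"az":0,"fingers":0}]' 25
```

```text
t: 5.62
tool_pos: [0.5053, -0.3046, 0.3185]
ee_rot: [-3.14, 0.0, 0.863]
ft_force: [-3.7, 2.5, -0.4]
grip_width: 0.0134
grip_force: 27.1
t: 5.78
tool_pos: [0.5056, -0.3048, 0.3185]
ee_rot: [-3.138, 0.0, 0.863]
ft_force: [-7.7, 5.4, 3.3]
grip_width: 0.0134
grip_force: 27.8
```

The comb is at its open stop: the force rises and it stops moving. I let go, rise and re-measure.

```bash
python3 -m pendant '[{"x":0,"y":-0.1,"z":0,"ax":0,"ay":0,"az":0,"fingers":0.4},{"x":0,"y":0,"z":0,"ax":0,"ay":0,"az":0,"fingers":0.4},{"x":0,"y":0,"z":0,"ax":0,"ay":0,"az":0,"fingers":0.4},{"x":0,"y":0,"z":-2,"ax":0,"ay":0,"az":0,"fingers":0.4},{"x":0,"y":0,"z":-4,"ax":0,"ay":0,"az":0,"fingers":0.4}]' 25
python3 -m pendant '[{"x":0,"y":-0.5,"z":-4,"ax":0,"ay":0,"az":0,"fingers":0.4},{"x":0,"y":0,"z":0,"ax":0,"ay":0,"az":0,"fingers":0.4},{"x":0,"y":0,"z":0,"ax":0,"ay":0,"az":0,"fingers":0.4},{"x":0,"y":0,"z":0,"ax":0,"ay":0,"az":0,"fingers":0.4}]' 25
python3 - <<'E'
from h import *
st(); shot('wrist','w4.png'); 
for c in('wrist','scene','side'):
    if c!='wrist': shot(c)
    carrier(c)
E
```

```text
t: 6.2
tool_pos: [0.5052, -0.3047, 0.3757]
ee_rot: [-3.135, 0.0, 0.863]
ft_force: [-0.0, -0.0, -0.6]
grip_width: 0.0344
grip_force: 0.0
t: 6.53
tool_pos: [0.5014, -0.3013, 0.4185]
ee_rot: [3.141, -0.0, 0.863]
ft_force: [-0.2, -0.5, -1.1]
grip_width: 0.0345
grip_force: 0.0
t 6.53 pos [ 0.5014 -0.3013  0.4185] rot [ 3.141  -0.      0.8629] F [-0.2 -0.5 -1.1] w 0.0345 gf 0.0
well_orange 0.84 [152. 156.] [ 0.4352 -0.1712]
well_blue 0.75 [244. 155.] [ 0.4914 -0.2183]
well_green 0.69 [330. 156.] [ 0.543  -0.2639]
well_yellow 0.97 [419. 155.] [ 0.5975 -0.309 ]
origin [ 0.5168 -0.2406] yaw -40.44 res mm [0.9 2.3 1.2 2.2]
well_orange 0.89 [229. 229.] [ 0.4242 -0.1726]
well_blue 0.67 [226. 262.] [ 0.4886 -0.2284]
well_green 0.67 [222. 318.] [ 0.5924 -0.3112]
well_yellow 0.9 [224. 316.] [ 0.5894 -0.3053]
origin [ 0.5237 -0.2544] yaw -38.73 res mm [20.8  7.8 53.2 24.9]
well_orange 0.94 [250. 310.] [ 0.4318 -0.1732]
well_blue 0.69 [278. 323.] [ 0.4882 -0.214 ]
well_green 0.81 [309. 341.] [ 0.5472 -0.2639]
well_yellow 0.73 [341. 357.] [ 0.6059 -0.3084]
origin [ 0.5183 -0.2399] yaw -38.06 res mm [1.5 4.1 1.9 3.2]
```

View pics/w4.png

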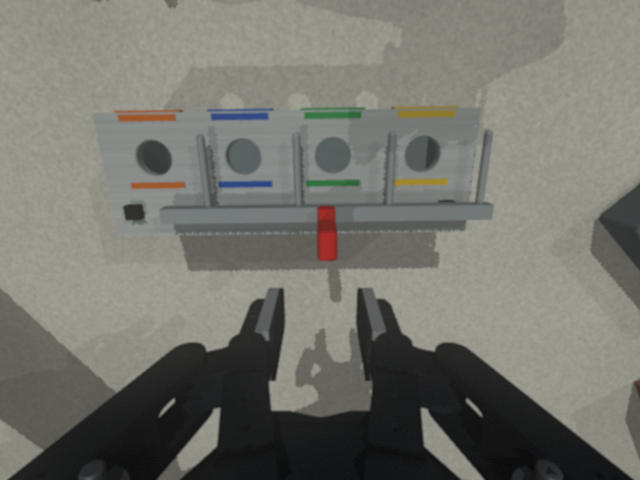

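The comb is visibly open, with prongs between the wells and hole centres at (154,157), (244,156), (333,155) and (423,153). Next I look at the stand.

```bash
python3 - <<'E'
from h import *
Q=[atz('wrist',p,.11)[:2] for p in((154,157),(244,156),(333,155),(423,153))]; o,th=fitline('wrist',Q,WX)
E
python3 -m pendant '[{"x":2.6,"y":-2.7,"z":-0.8,"ax":0,"ay":0,"az":0,"fingers":0.5},{"x":2.6,"y":-2.7,"z":-0.8,"ax":0,"ay":0,"az":0,"fingers":0.5},{"x":2.6,"y":-2.7,"z":-0.8,"ax":0,"ay":0,"az":0,"fingers":0.5},{"x":2.6,"y":-2.7,"z":-0.8,"ax":0,"ay":0,"az":0,"fingers":0.5},{"x":2.6,"y":-2.7,"z":-0.8,"ax":0,"ay":0,"az":0,"fingers":0.5}]'
python3 -m pendant '[{"x":2.6,"y":-2.7,"z":-0.8,"ax":0,"ay":0,"az":0,"fingers":0.5},{"x":2.6,"y":-2.7,"z":-0.8,"ax":0,"ay":0,"az":0,"fingers":0.5},{"x":2.6,"y":-2.7,"z":-0.8,"ax":0,"ay":0,"az":0,"fingers":0.5},{"x":2.6,"y":-2.7,"z":-0.8,"ax":0,"ay":0,"az":0,"fingers":0.5},{"x":2.3,"y":-2.6,"z":-0.8,"ax":0,"ay":0,"az":0,"fingers":0.5}]'
python3 -m pendant '[{"x":0,"y":0,"z":0,"ax":0,"ay":0,"az":0,"fingers":0.5},{"x":0,"y":0,"z":0,"ax":0,"ay":0,"az":0,"fingers":0.5},{"x":0,"y":0,"z":0,"ax":0,"ay":0,"az":0,"fingers":0.5}]'
python3 - <<'E'
from h import *
st(); shot('wrist','w5.png'); shot('scene'); shot('side')
for n in 'orange blue green yellow'.split():
    for c in('wrist','scene','side'):
        r=finder.outline_of(c,'pipette_'+n)
        if r:
            m=r[0]['mask']; ys,xs=np.where(m); print(n,c,round(r[0]['score'],2),np.round(r[0]['position']),'box',xs.min(),xs.max(),ys.min(),ys.max())
        r=best(c,'pipette_'+n); 
        if r: print('   org',round(r['score'],2),r['position'],np.round(atz(c,r['position'],.03),4))
E
```

```text
origin [ 0.5182 -0.2416] yaw -39.72 res mm [0.3 0.4 0.4 0.4]
t: 7.7
tool_pos: [0.4828, -0.1132, 0.4591]
ee_rot: [3.141, -0.0, 0.862]
ft_force: [1.2, 0.8, -1.0]
grip_width: 0.0424
grip_force: 0.0
t: 8.12
tool_pos: [0.4635, 0.0707, 0.4993]
ee_rot: [3.141, -0.0, 0.863]
ft_force: [0.6, 0.8, -0.1]
grip_width: 0.0429
grip_force: 0.0
t: 8.37
tool_pos: [0.4641, 0.0687, 0.4986]
ee_rot: [3.141, 0.0, 0.864]
ft_force: [0.4, -1.3, 0.1]
grip_width: 0.043
grip_force: 0.0
t 8.37 pos [0.4641 0.0687 0.4986] rot [3.1413e+00 2.0000e-04 8.6370e-01] F [ 0.4 -1.3  0.1] w 0.043 gf 0.0
orange wrist 0.71 [363.  76.] box 334 388 48 109
   org 0.73 [343.4, 92.8] [0.5592 0.137  0.03  ]
orange scene 0.6 [370. 177.] box 361 379 161 194
orange side 0.62 [298. 190.] box 295 307 168 225
   org 0.58 [302.7, 233.1] [0.5643 0.1277 0.03  ]
blue wrist 0.94 [177.  65.] box 128 226 39 105
   org 0.79 [226.1, 85.2] [0.4587 0.2347 0.03  ]
blue scene 0.81 [373. 126.] box 361 378 111 143
blue side 0.65 [256. 178.] box 251 265 148 209
   org 0.62 [287.5, 344.8] [ 0.503  -0.2144  0.03  ]
green wrist 0.93 [270.  71.] box 243 295 43 107
   org 0.6 [283.1, 86.7] [0.5089 0.1899 0.03  ]
green scene 0.61 [373. 151.] box 361 379 136 169
green side 0.62 [280. 184.] box 273 285 159 217
   org 0.79 [280.8, 217.7] [0.5097 0.196  0.03  ]
yellow wrist 0.56 [454.  78.] box 404 492 52 118
   org 0.75 [406.6, 87.9] [0.6196 0.0935 0.03  ]
yellow scene 0.68 [368. 211.] box 361 378 190 235
   org 0.73 [365.9, 236.5] [0.6123 0.0853 0.03  ]
yellow side 0.6 [324. 205.] box 316 332 179 240
   org 0.85 [325.4, 241.1] [0.6205 0.0902 0.03  ]
```

View pics/w5.png

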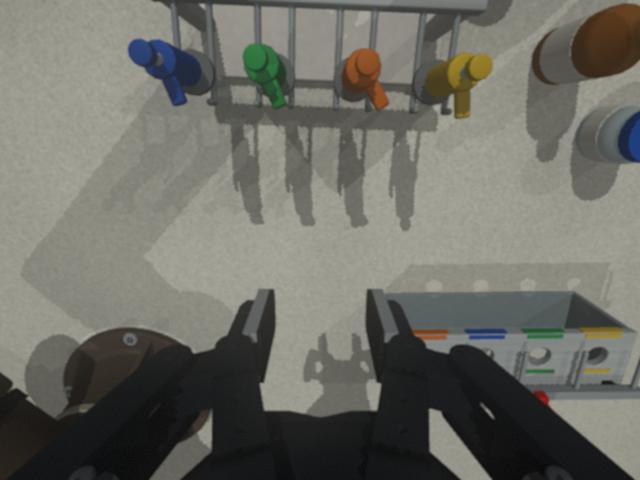

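The picture shows all four pipettes, button tops at blue (141,50), green (258,55), orange (367,62) and yellow (480,66). The finger rests point down towards the carrier side, at slightly different yaws.

Run:
```python
from h import *
Q=[atz('wrist',p,.229)[:2] for p in((141,50),(258,55),(367,62),(480,66))]; print(np.round(Q,4)); 
o,th=fitline('wrist',Q,[-.108,-.036,.036,.108])
im=cv2.imread('pics/w5.png'); cv2.imwrite('pics/w5c.png',cv2.resize(im[20:140,90:510],(800,229),interpolation=3))
for h,ps in((.14,[(175,7),(207,7),(258,7),(290,7)]),): pass
```

```text
[[0.4591 0.2368]
 [0.5129 0.1871]
 [0.5626 0.1394]
 [0.6158 0.0909]]
origin [0.5376 0.1635] yaw -43.03 res mm [0.6 1.9 1.4 1.3]
```

View pics/w5c.png

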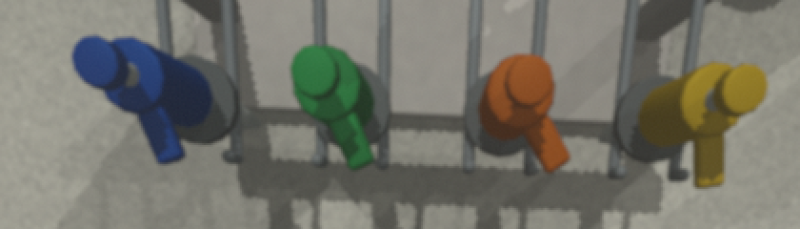

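```bash
python3 -m pendant '[{"x":0,"y":0,"z":0,"ax":0,"ay":0,"az":2.5,"fingers":0.5},{"x":2.4,"y":-2.4,"z":1,"ax":0,"ay":0,"az":0,"fingers":0.5},{"x":2.4,"y":-2.4,"z":1,"ax":0,"ay":0,"az":0,"fingers":0.5},{"x":2.4,"y":-2.4,"z":1,"ax":0,"ay":0,"az":0,"fingers":0.5},{"x":2.4,"y":-2.4,"z":1,"ax":0,"ay":0,"az":0,"fingers":0.5}]'
python3 -m pendant '[{"x":2.3,"y":-2.3,"z":1,"ax":0,"ay":0,"az":0,"fingers":0.5},{"x":0,"y":0,"z":1,"ax":0,"ay":0,"az":0,"fingers":0.5},{"x":0,"y":0,"z":0,"ax":0,"ay":0,"az":0,"fingers":0.5},{"x":0,"y":0,"z":0,"ax":0,"ay":0,"az":0,"fingers":0.5}]'
python3 - <<'E'
from h import *
st(); togo([.4587,.2372,.182],np.radians(47)); shot('wrist','w6.png'); 
for z in(.229,.182,.138): print(proj('wrist',[.4587,.2372,z]))
E
```

```text
t: 10.13
tool_pos: [0.4593, 0.2059, 0.4583]
ee_rot: [3.141, -0.0, 0.819]
ft_force: [0.9, 0.1, 0.1]
grip_width: 0.043
grip_force: 0.0
t: 10.47
tool_pos: [0.4584, 0.2369, 0.4384]
ee_rot: [-3.141, 0.001, 0.82]
ft_force: [-0.3, 0.1, 0.1]
grip_width: 0.0427
grip_force: 0.0
t 10.47 pos [0.4584 0.2369 0.4384] rot [-3.1413e+00  1.3000e-03  8.2000e-01] F [-0.3  0.1  0.1] w 0.0427 gf 0.0
shift cm [ 0.07  0.   10.17] az -0.02 yaw 46.98
[np.float64(320.4029470750109), np.float64(270.1296479509918)]
[np.float64(320.3334512981511), np.float64(242.5058382763609)]
[np.float64(320.28833001489534), np.float64(224.57062268120166)]
```

View pics/w6.png

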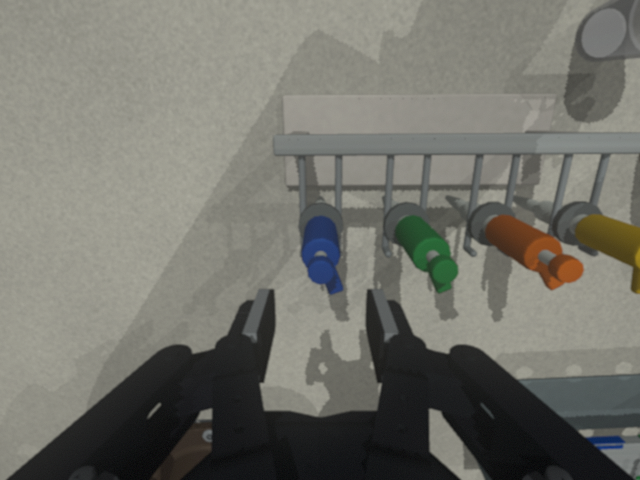

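The blue button is at (320,269), matching the prediction (320,270), and the stand is square in view. I descend and grip.

```bash
python3 -m pendant '[{"x":0.05,"y":0,"z":2.5,"ax":0,"ay":0,"az":0,"fingers":0.5},{"x":0,"y":0,"z":2.5,"ax":0,"ay":0,"az":0,"fingers":0.5},{"x":0,"y":0,"z":2.5,"ax":0,"ay":0,"az":0,"fingers":0.5},{"x":0,"y":0,"z":2.5,"ax":0,"ay":0,"az":0,"fingers":0.5},{"x":0,"y":0,"z":0.2,"ax":0,"ay":0,"az":0,"fingers":0.5}]' 30
python3 -m pendant '[{"x":0,"y":0,"z":0,"ax":0,"ay":0,"az":0,"fingers":0.4},{"x":0,"y":0,"z":0,"ax":0,"ay":0,"az":0,"fingers":0.2},{"x":0,"y":0,"z":0,"ax":0,"ay":0,"az":0,"fingers":0},{"x":0,"y":0,"z":0,"ax":0,"ay":0,"az":0,"fingers":0},{"x":0,"y":0,"z":0,"ax":0,"ay":0,"az":0,"fingers":0}]' 30
```

```text
t: 10.93
tool_pos: [0.4587, 0.236, 0.3341]
ee_rot: [-3.14, 0.004, 0.818]
ft_force: [-0.8, -0.3, 0.2]
grip_width: 0.0429
grip_force: 0.0
t: 11.35
tool_pos: [0.459, 0.2373, 0.3379]
ee_rot: [3.14, -0.002, 0.819]
ft_force: [-0.6, -1.2, 4.8]
grip_width: 0.0254
grip_force: 31.4
```

```bash
python3 -m pendant '[{"x":0,"y":0,"z":-1,"ax":0,"ay":0,"az":0,"fingers":0},{"x":0,"y":0,"z":-1,"ax":0,"ay":0,"az":0,"fingers":0},{"x":0,"y":0,"z":-1,"ax":0,"ay":0,"az":0,"fingers":0},{"x":0,"y":0,"z":0,"ax":0,"ay":0,"az":0,"fingers":0},{"x":-1,"y":0,"z":0,"ax":0,"ay":0,"az":0,"fingers":0}]' 30
python3 -m pendant '[{"x":-1.5,"y":0,"z":0,"ax":0,"ay":0,"az":0,"fingers":0},{"x":-1.5,"y":0,"z":0,"ax":0,"ay":0,"az":0,"fingers":0},{"x":-1.5,"y":0,"z":0,"ax":0,"ay":0,"az":0,"fingers":0},{"x":-1.5,"y":0,"z":0,"ax":0,"ay":0,"az":0,"fingers":0},{"x":0,"y":0,"z":-1,"ax":0,"ay":0,"az":0,"fingers":0}]' 30
python3 -m pendant '[{"x":0,"y":0,"z":-3,"ax":0,"ay":0,"az":-1.1,"fingers":0},{"x":0,"y":0,"z":-3,"ax":0,"ay":0,"az":-1.1,"fingers":0},{"x":0,"y":0,"z":-3,"ax":0,"ay":0,"az":-1.1,"fingers":0},{"x":0,"y":0,"z":-3,"ax":0,"ay":0,"az":0,"fingers":0},{"x":0,"y":0,"z":-2,"ax":0,"ay":0,"az":0,"fingers":0}]' 30
python3 -c "
from h import *
st();togo([.4905,-.2186,.36],np.radians(50.28))"
```

```text
t: 11.77
tool_pos: [0.4524, 0.2305, 0.3675]
ee_rot: [3.14, -0.002, 0.82]
ft_force: [-1.3, -0.1, -1.4]
grip_width: 0.0253
grip_force: 31.0
t: 12.18
tool_pos: [0.4086, 0.1846, 0.3752]
ee_rot: [-3.139, 0.004, 0.819]
ft_force: [0.7, 0.7, 0.0]
grip_width: 0.0254
grip_force: 30.9
t: 12.6
tool_pos: [0.4102, 0.1858, 0.5189]
ee_rot: [3.141, -0.001, 0.877]
ft_force: [0.0, -0.1, -0.7]
grip_width: 0.0257
grip_force: 30.9
t 12.6 pos [0.4102 0.1858 0.5189] rot [ 3.1405e+00 -1.4000e-03  8.7710e-01] F [ 0.  -0.1 -0.7] w 0.0257 gf 30.9
shift cm [-26.    32.     0.42] az -0.03 yaw 50.25
```

```bash
python3 -m pendant '[{"x":-2.1,"y":2.6,"z":0,"ax":0,"ay":0,"az":0,"fingers":0},{"x":-2.1,"y":2.6,"z":0,"ax":0,"ay":0,"az":0,"fingers":0},{"x":-2.1,"y":2.6,"z":0,"ax":0,"ay":0,"az":0,"fingers":0},{"x":-2.1,"y":2.6,"z":0,"ax":0,"ay":0,"az":0,"fingers":0},{"x":-2.1,"y":2.6,"z":0,"ax":0,"ay":0,"az":0,"fingers":0}]'
python3 -m pendant '[{"x":-2.1,"y":2.6,"z":0,"ax":0,"ay":0,"az":0,"fingers":0},{"x":-2.1,"y":2.6,"z":0,"ax":0,"ay":0,"az":0,"fingers":0},{"x":-2.1,"y":2.6,"z":0,"ax":0,"ay":0,"az":0,"fingers":0},{"x":-2.1,"y":2.6,"z":0,"ax":0,"ay":0,"az":0,"fingers":0},{"x":-2.1,"y":2.6,"z":0,"ax":0,"ay":0,"az":0,"fingers":0}]'
python3 -m pendant '[{"x":-2.2,"y":2.6,"z":0,"ax":0,"ay":0,"az":0,"fingers":0},{"x":-2.1,"y":2.6,"z":0,"ax":0,"ay":0,"az":0,"fingers":0},{"x":-0.7,"y":0.8,"z":0,"ax":0,"ay":0,"az":0,"fingers":0},{"x":0,"y":0,"z":0,"ax":0,"ay":0,"az":0,"fingers":0},{"x":0,"y":0,"z":0,"ax":0,"ay":0,"az":0,"fingers":0}]'
python3 - <<'E'
from h import *
st();togo([.4905,-.2186,.36],np.radians(50.28)); shot('wrist','w7.png'); carrier()
o=.5182-.2416j;e=np.exp(1j*np.radians(-39.72))
for x in WX: P=o+x*e; print(np.round(proj('wrist',[P.real,P.imag,.11])))
shot('side','s7.png')
E
```

```text
t: 13.02
tool_pos: [0.443, 0.0208, 0.5163]
ee_rot: [-3.141, 0.0, 0.877]
ft_force: [1.0, 1.2, -0.6]
grip_width: 0.0253
grip_force: 31.0
t: 13.43
tool_pos: [0.4759, -0.1432, 0.5162]
ee_rot: [-3.141, 0.0, 0.877]
ft_force: [0.3, 0.1, -1.7]
grip_width: 0.0254
grip_force: 31.0
t: 13.85
tool_pos: [0.4902, -0.2183, 0.516]
ee_rot: [-3.14, 0.0, 0.876]
ft_force: [0.2, 1.1, -0.3]
grip_width: 0.0253
grip_force: 31.0
t 13.85 pos [ 0.4902 -0.2183  0.516 ] rot [-3.140e+00  1.000e-04  8.758e-01] F [ 0.2  1.1 -0.3] w 0.0253 gf 31.0
shift cm [-0.01  0.07  0.13] az -0.1 yaw 50.18
well_orange 0.76 [256. 195.] [ 0.4364 -0.1677]
well_blue 0.68 [386. 201.] [ 0.5448 -0.2667]
well_green 0.64 [385. 198.] [ 0.5464 -0.263 ]
well_yellow 0.63 [448. 202.] [ 0.5989 -0.3134]
origin [ 0.5316 -0.2527] yaw -41.54 res mm [19.6 55.2 18.3 17.4]
[258. 199.]
[321. 199.]
[385. 199.]
[449. 199.]
```

View pics/w7.png

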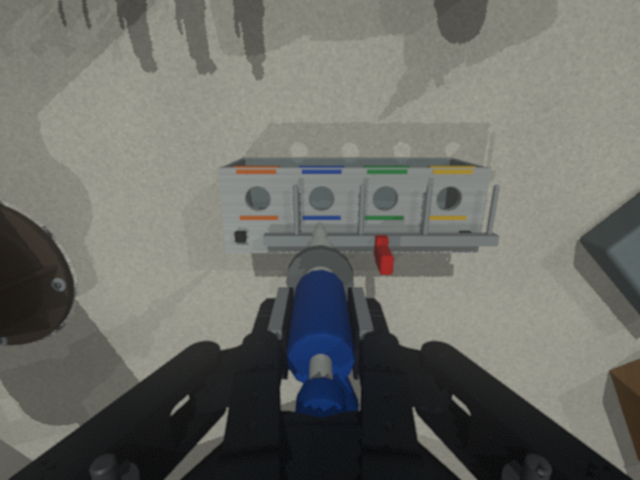

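The carrier is unmoved: the wells sit exactly at the predicted (258/321/385/449, 199). The pipette hangs straight over blue, so I lower it.

```bash
python3 -m pendant '[{"x":0,"y":0.05,"z":3,"ax":0,"ay":0,"az":0,"fingers":0},{"x":0,"y":0,"z":3,"ax":0,"ay":0,"az":0,"fingers":0},{"x":0,"y":0,"z":3,"ax":0,"ay":0,"az":0,"fingers":0},{"x":0,"y":0,"z":3,"ax":0,"ay":0,"az":0,"fingers":0},{"x":0,"y":0,"z":2,"ax":0,"ay":0,"az":0,"fingers":0}]'
python3 -m pendant '[{"x":0,"y":0,"z":0.8,"ax":0,"ay":0,"az":0,"fingers":0},{"x":0,"y":0,"z":0.7,"ax":0,"ay":0,"az":0,"fingers":0},{"x":0,"y":0,"z":0.7,"ax":0,"ay":0,"az":0,"fingers":0},{"x":0,"y":0,"z":0,"ax":0,"ay":0,"az":0,"fingers":0}]'
python3 -c "
from h import *
st();togo([.4905,-.2186,.164])"
```

```text
t: 14.57
tool_pos: [0.4907, -0.2178, 0.3745]
ee_rot: [-3.14, 0.0, 0.878]
ft_force: [0.2, -0.0, -1.3]
grip_width: 0.0252
grip_force: 31.0
t: 14.9
tool_pos: [0.4912, -0.2185, 0.3545]
ee_rot: [3.142, 0.0, 0.877]
ft_force: [0.5, -0.1, -0.9]
grip_width: 0.0254
grip_force: 31.0
t 14.9 pos [ 0.4912 -0.2185  0.3545] rot [3.1416 0.     0.8772] F [ 0.5 -0.1 -0.9] w 0.0254 gf 31.0
shift cm [-0.05 -0.05  3.58] az 0 yaw 50.26
```

```bash
python3 -m pendant '[{"x":0,"y":0,"z":1,"ax":0,"ay":0,"az":0,"fingers":0},{"x":0,"y":0,"z":1,"ax":0,"ay":0,"az":0,"fingers":0},{"x":0,"y":0,"z":1,"ax":0,"ay":0,"az":0,"fingers":0},{"x":0,"y":0,"z":0.4,"ax":0,"ay":0,"az":0,"fingers":0},{"x":0,"y":0,"z":0,"ax":0,"ay":0,"az":0,"fingers":0}]'
python3 -m pendant '[{"x":0,"y":0,"z":0.2,"ax":0,"ay":0,"az":0,"fingers":0},{"x":0,"y":0,"z":0.1,"ax":0,"ay":0,"az":0,"fingers":0},{"x":0,"y":0,"z":0,"ax":0,"ay":0,"az":0,"fingers":0}]'
```

```text
t: 15.32
tool_pos: [0.491, -0.2186, 0.3194]
ee_rot: [-3.14, 0.0, 0.877]
ft_force: [-0.5, 0.7, -1.1]
grip_width: 0.0248
grip_force: 31.0
t: 15.57
tool_pos: [0.4912, -0.2186, 0.3181]
ee_rot: [3.141, -0.0, 0.877]
ft_force: [0.2, 1.3, -0.7]
grip_width: 0.0255
grip_force: 31.2
```

```bash
python3 -m pendant '[{"x":0,"y":0,"z":0.2,"ax":0,"ay":0,"az":0,"fingers":0},{"x":0,"y":0,"z":0,"ax":0,"ay":0,"az":0,"fingers":0}]'
python3 -m pendant '[{"x":0,"y":0,"z":0.2,"ax":0,"ay":0,"az":0,"fingers":0},{"x":0,"y":0,"z":0,"ax":0,"ay":0,"az":0,"fingers":0}]'
```

```text
t: 15.73
tool_pos: [0.4911, -0.2185, 0.3179]
ee_rot: [3.139, -0.0, 0.877]
ft_force: [-7.0, 2.9, 23.5]
grip_width: 0.025
grip_force: 33.4
t: 15.9
tool_pos: [0.4911, -0.2184, 0.3167]
ee_rot: [3.138, -0.001, 0.877]
ft_force: [-9.4, 6.0, 32.3]
grip_width: 0.0251
grip_force: 34.3
```

```bash
python3 -m pendant '[{"x":0,"y":0,"z":-0.3,"ax":0,"ay":0,"az":0,"fingers":0},{"x":0,"y":0,"z":0,"ax":0,"ay":0,"az":0,"fingers":0}]'
python3 -m pendant '[{"x":0,"y":0,"z":0,"ax":0,"ay":0,"az":0,"fingers":0.4},{"x":0,"y":0,"z":0,"ax":0,"ay":0,"az":0,"fingers":0.45},{"x":0,"y":0,"z":0,"ax":0,"ay":0,"az":0,"fingers":0.45},{"x":0,"y":0,"z":-1.5,"ax":0,"ay":0,"az":0,"fingers":0.45},{"x":0,"y":0,"z":-3,"ax":0,"ay":0,"az":0,"fingers":0.45}]'
python3 -m pendant '[{"x":0,"y":0,"z":-4,"ax":0,"ay":0,"az":0,"fingers":0.5},{"x":0,"y":0,"z":-4,"ax":0,"ay":0,"az":0,"fingers":0.5},{"x":0,"y":0,"z":-3,"ax":0,"ay":0,"az":0,"fingers":0.5},{"x":0,"y":0,"z":0,"ax":0,"ay":0,"az":0,"fingers":0.5},{"x":0,"y":0,"z":0,"ax":0,"ay":0,"az":0,"fingers":0.5}]'
python3 - <<'E'
from h import *
st(); shot('wrist','w8.png'); carrier()
o=.5182-.2416j;e=np.exp(1j*np.radians(-39.72))
for x in WX: P=o+x*e; print(np.round(proj('wrist',[P.real,P.imag,.11])))
P=o-.036*e;print('top',np.round(proj('wrist',[P.real,P.imag,.21])))
togo([.5113,.1880,.36],np.radians(47))
E
```

```text
t: 16.07
tool_pos: [0.4912, -0.2186, 0.3177]
ee_rot: [3.14, -0.0, 0.877]
ft_force: [-0.2, -0.2, -0.9]
grip_width: 0.025
grip_force: 31.3
t: 16.48
tool_pos: [0.4909, -0.2186, 0.3593]
ee_rot: [-3.135, 0.001, 0.877]
ft_force: [0.1, 0.5, -0.4]
grip_width: 0.0387
grip_force: 0.0
t: 16.9
tool_pos: [0.491, -0.2185, 0.4728]
ee_rot: [3.139, -0.0, 0.877]
ft_force: [-0.0, 0.1, -0.2]
grip_width: 0.0428
grip_force: 0.0
t 16.9 pos [ 0.491  -0.2185  0.4728] rot [ 3.1387e+00 -4.0000e-04  8.7700e-01] F [-0.   0.1 -0.2] w 0.0428 gf 0.0
well_orange 0.62 [245. 207.] [ 0.4332 -0.1691]
well_green 0.56 [392. 210.] [ 0.5434 -0.2653]
well_yellow 0.88 [462. 210.] [ 0.5977 -0.3095]
origin [ 0.5157 -0.2402] yaw -40.57 res mm [0.9 1.7 0.9]
[249. 208.]
[321. 208.]
[393. 208.]
[465. 208.]
top [321. 242.]
shift cm [ 31.12 -26.24  -4.4 ] az 3.25 yaw 50.25
```

View pics/w8.png

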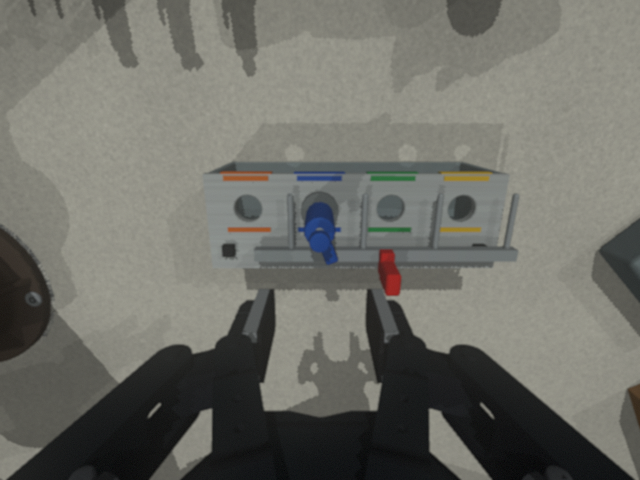

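Blue is seated upright: top at (319,241) as predicted. The wells read (248/390/461, 208), so the carrier has shifted about 2 mm. I'll build a numeric tracker on the coloured bars to save pictures.

```bash
cat >> h.py <<'E'
def bars(im):
    "coloured bars: list (colour, centroid, area)"
    hsv=cv2.cvtColor(im,cv2.COLOR_RGB2HSV); out=[]
    for n,(a,b) in dict(orange=(5,16),blue=(105,125),green=(55,80),yellow=(19,32)).items():
        m=cv2.inRange(hsv,(a,110,50),(b,255,255)); k,l,s,c=cv2.connectedComponentsWithStats(m)
        for i in range(1,k):
            if s[i,4]>60:
                pts=np.column_stack(np.where(l==i))[:,::-1].astype(np.float32); (cx,cy),(w,h),_=cv2.minAreaRect(pts)
                if max(w,h)>4*min(w,h) and s[i,2]>2*s[i,3]: out.append((n,c[i],max(w,h)))
    return out
def camat(tp,er):
    s=arm.get_state();k=dict(eyes.calibration('wrist')); R0=Ro.from_euler('xyz',s['ee_rot']);R1=Ro.from_euler('xyz',er)
    rel=R0.inv()*Ro.from_euler('xyz',k['rotation']); t=R0.inv().apply(np.array(k['eye'])-s['tool_pos'])
    k['eye']=np.array(tp)+R1.apply(t);k['rotation']=(R1*rel).as_euler('xyz');return k
E
python3 - <<'E'
from h import *
for f,tp,er,px,X in(('w4',[.5014,-.3013,.4185],[3.141,0,.8629],((154,157),(244,156),(333,155),(423,153)),WX),('w7',[.4902,-.2183,.516],[-3.14,0,.8758],((258,199),(321,199),(385,199),(449,199)),WX),('w8',[.491,-.2185,.4728],[3.1387,0,.877],((248,208),(390,208),(461,208)),WX[[0,2,3]])):
    im=cv2.imread('pics/%s.png'%f)[:,:,::-1].copy(); k=camat(tp,er)
    o,th=fitline('',[atz('',p,.11,k)[:2] for p in px],X)
    for n,c,L in bars(im):
        P=atz('',c,.11,k); v=((P[0]+1j*P[1])-o)/np.exp(1j*th)*1000; x=1000*WX['orange blue green yellow'.split().index(n)]
        print(f,n,np.round(c),round(L),'off',round(v.real-x,1),round(v.imag,1))
E
```

```text
origin [ 0.5183 -0.2417] yaw -39.73 res mm [0.3 0.5 0.4 0.5]
w4 orange [151. 111.] 63 off 3.9 34.8
w4 orange [146. 117.] 56 off -0.6 30.1
w4 orange [157. 185.] 53 off -0.7 -22.4
w4 blue [239. 116.] 55 off -0.5 30.1
w4 blue [245. 184.] 52 off -0.9 -22.5
w4 green [331. 115.] 53 off -1.6 29.9
w4 green [332. 183.] 51 off -1.6 -22.5
w4 yellow [427. 107.] 63 off 0.1 34.6
w4 yellow [426. 114.] 56 off -0.6 29.9
w4 yellow [420. 182.] 53 off -0.7 -22.6
origin [ 0.5173 -0.242 ] yaw -39.78 res mm [0.7 0.3 0.2 0.1]
w7 orange [258. 166.] 44 off 3.2 36.4
w7 orange [256. 171.] 39 off -0.1 30.8
w7 orange [258. 218.] 37 off -0.0 -21.6
w7 blue [322. 171.] 38 off 0.5 31.1
w7 blue [321. 217.] 36 off -0.1 -21.6
w7 green [387. 171.] 37 off -0.2 31.3
w7 green [384. 217.] 36 off -0.3 -21.6
w7 yellow [453. 166.] 44 off -0.6 36.3
w7 yellow [452. 171.] 39 off -0.0 30.7
w7 yellow [447. 218.] 36 off 0.5 -21.6
origin [ 0.5175 -0.2413] yaw -39.77 res mm [0.9 0.2 0.7]
w8 orange [243. 172.] 51 off -1.1 35.6
w8 orange [245. 178.] 44 off 0.0 30.1
w8 orange [249. 229.] 41 off 0.1 -22.7
w8 blue [319. 178.] 43 off 0.7 30.5
w8 green [392. 178.] 43 off 0.0 30.1
w8 green [389. 229.] 40 off 0.2 -22.2
w8 yellow [467. 172.] 51 off 0.7 35.8
w8 yellow [466. 178.] 44 off 0.2 30.1
w8 yellow [460. 230.] 40 off 1.3 -22.7
```

```bash
cat >> h.py <<'E'
def fitbars(im,k=None,z=.11):
    C='orange blue green yellow'.split(); B=[(C.index(n),atz('wrist',c,z,k)[:2]@[1,1j]) for n,c,L in bars(im)]
    M=lambda i:[WX[i]+.0303j,WX[i]-.0222j]; bestf=None
    for i,a in B:
        for j,b in B:
            if i<j:
                for s in(0,1):
                    u,v=M(i)[s],M(j)[s]; e=(b-a)/(v-u)
                    if abs(abs(e)-1)>.05: continue
                    e/=abs(e);o=a-u*e
                    inl=[(m,q) for c,q in B for m in M(c) if abs(o+m*e-q)<.0035]
                    if bestf is None or len(inl)>len(bestf): bestf=inl
    m=np.array([x[0] for x in bestf]);q=np.array([x[1] for x in bestf]); e=((m-m.mean()).conj()*(q-q.mean())).sum();e/=abs(e);o=q.mean()-m.mean()*e
    print('carrier n',len(m),'o',np.round([o.real,o.imag],4),'yaw',round(np.degrees(np.angle(e)),2),'res',round(abs(q-o-m*e).max()*1000,1)); 
    for n,x in zip(C,WX): w=o+x*e; print(n,np.round([w.real,w.imag],4),end=' ')
    print(); return o,e
E
python3 -c "
from h import *
fitbars(cv2.imread('pics/w8.png')[:,:,::-1].copy())"
python3 -m pendant '[{"x":0,"y":0,"z":0,"ax":0,"ay":0,"az":3.25,"fingers":0.5},{"x":2.8,"y":-2.4,"z":0,"ax":0,"ay":0,"az":0,"fingers":0.5},{"x":2.8,"y":-2.4,"z":0,"ax":0,"ay":0,"az":0,"fingers":0.5},{"x":2.8,"y":-2.4,"z":0,"ax":0,"ay":0,"az":0,"fingers":0.5},{"x":2.8,"y":-2.4,"z":0,"ax":0,"ay":0,"az":0,"fingers":0.5}]' 30
python3 -m pendant '[{"x":2.8,"y":-2.4,"z":0,"ax":0,"ay":0,"az":0,"fingers":0.5},{"x":2.8,"y":-2.4,"z":0,"ax":0,"ay":0,"az":0,"fingers":0.5},{"x":2.8,"y":-2.4,"z":0,"ax":0,"ay":0,"az":0,"fingers":0.5},{"x":2.8,"y":-2.4,"z":0.5,"ax":0,"ay":0,"az":0,"fingers":0.5},{"x":2.8,"y":-2.4,"z":1,"ax":0,"ay":0,"az":0,"fingers":0.5}]' 30
python3 -m pendant '[{"x":2.8,"y":-2.2,"z":1,"ax":0,"ay":0,"az":0,"fingers":0.5},{"x":2.8,"y":-2.2,"z":1,"ax":0,"ay":0,"az":0,"fingers":0.5},{"x":0,"y":0,"z":0,"ax":0,"ay":0,"az":0,"fingers":0.5},{"x":0,"y":0,"z":0,"ax":0,"ay":0,"az":0,"fingers":0.5}]' 30
python3 -c "
from h import *
st();togo([.5113,.1880,.182],np.radians(47)); im=shot('wrist','w9.png'); m=bars; hsv=cv2.cvtColor(im,cv2.COLOR_RGB2HSV); g=cv2.inRange(hsv,(50,90,30),(85,255,255)); k,l,s,c=cv2.connectedComponentsWithStats(g); print([ (s[i].tolist(),np.round(c[i])) for i in range(1,k) if s[i,4]>150]); print([np.round(proj('wrist',[.5113,.1880,z])) for z in(.229,.205,.148)])"
```

```text
carrier n 7 o [ 0.5164 -0.2399] yaw -39.69 res 1.2
orange [ 0.4333 -0.171 ] blue [ 0.4887 -0.217 ] green [ 0.5441 -0.2629] yellow [ 0.5995 -0.3089] 
t: 17.57
tool_pos: [0.4972, -0.0699, 0.4707]
ee_rot: [-3.14, 0.001, 0.819]
ft_force: [0.3, 0.0, -0.3]
grip_width: 0.0427
grip_force: 0.0
t: 17.98
tool_pos: [0.5049, 0.1149, 0.4565]
ee_rot: [3.141, -0.0, 0.82]
ft_force: [1.4, 0.1, -0.5]
grip_width: 0.0425
grip_force: 0.0
t: 18.32
tool_pos: [0.511, 0.1855, 0.435]
ee_rot: [-3.14, 0.003, 0.823]
ft_force: [-1.1, -1.0, 0.1]
grip_width: 0.0425
grip_force: 0.0
t 18.32 pos [0.511  0.1855 0.435 ] rot [-3.140e+00  2.500e-03  8.233e-01] F [-1.1 -1.   0.1] w 0.0425 gf 0.0
shift cm [ 0.26 -0.11  9.83] az 0.17 yaw 47.17
[([300, 214, 44, 78, 2210], array([321., 251.])), ([585, 435, 42, 10, 269], array([606., 439.]))]
[array([318., 269.]), array([318., 253.]), array([318., 226.])]
```

```bash
python3 -m pendant '[{"x":0.2,"y":-0.1,"z":2.5,"ax":0,"ay":0,"az":0,"fingers":0.5},{"x":0,"y":0,"z":2.5,"ax":0,"ay":0,"az":0,"fingers":0.5},{"x":0,"y":0,"z":2.5,"ax":0,"ay":0,"az":0,"fingers":0.5},{"x":0,"y":0,"z":2.2,"ax":0,"ay":0,"az":0,"fingers":0.5},{"x":0,"y":0,"z":0,"ax":0,"ay":0,"az":0,"fingers":0.5}]' 30
python3 -m pendant '[{"x":0,"y":0,"z":0,"ax":0,"ay":0,"az":0,"fingers":0.4},{"x":0,"y":0,"z":0,"ax":0,"ay":0,"az":0,"fingers":0.2},{"x":0,"y":0,"z":0,"ax":0,"ay":0,"az":0,"fingers":0},{"x":0,"y":0,"z":0,"ax":0,"ay":0,"az":0,"fingers":0},{"x":0,"y":0,"z":0,"ax":0,"ay":0,"az":0,"fingers":0}]' 30
```

```text
t: 18.78
tool_pos: [0.5113, 0.1846, 0.3363]
ee_rot: [-3.138, 0.005, 0.819]
ft_force: [-0.2, -0.8, -0.6]
grip_width: 0.0424
grip_force: 0.0
t: 19.2
tool_pos: [0.5117, 0.186, 0.3406]
ee_rot: [3.141, -0.001, 0.82]
ft_force: [0.1, 0.4, -1.0]
grip_width: 0.0251
grip_force: 32.0
```

```bash
python3 -m pendant '[{"x":0,"y":0,"z":-1,"ax":0,"ay":0,"az":0,"fingers":0},{"x":0,"y":0,"z":-1,"ax":0,"ay":0,"az":0,"fingers":0},{"x":0,"y":0,"z":-1,"ax":0,"ay":0,"az":0,"fingers":0},{"x":0,"y":0,"z":0,"ax":0,"ay":0,"az":0,"fingers":0},{"x":-1,"y":0,"z":0,"ax":0,"ay":0,"az":0,"fingers":0}]' 30
python3 -m pendant '[{"x":-1.5,"y":0,"z":0,"ax":0,"ay":0,"az":0,"fingers":0},{"x":-1.5,"y":0,"z":0,"ax":0,"ay":0,"az":0,"fingers":0},{"x":-1.5,"y":0,"z":0,"ax":0,"ay":0,"az":0,"fingers":0},{"x":-1.5,"y":0,"z":0,"ax":0,"ay":0,"az":0,"fingers":0},{"x":0,"y":0,"z":-1,"ax":0,"ay":0,"az":0,"fingers":0}]' 30
python3 -m pendant '[{"x":0,"y":0,"z":-3,"ax":0,"ay":0,"az":-1.1,"fingers":0},{"x":0,"y":0,"z":-3,"ax":0,"ay":0,"az":-1.1,"fingers":0},{"x":0,"y":0,"z":-3,"ax":0,"ay":0,"az":-1.1,"fingers":0},{"x":0,"y":0,"z":-3,"ax":0,"ay":0,"az":0,"fingers":0},{"x":0,"y":0,"z":-2,"ax":0,"ay":0,"az":0,"fingers":0}]' 30
python3 -c "
from h import *
st();togo([.5445,-.2640,.36],np.radians(50.28)); shot('scene'); shot('side'); 
for c in('scene','side'):
  for n in W: r=best(c,n); print(c,n,r and (round(r['score'],2),np.round(atz(c,r['position'],.11)[:2],3)))"
```

```text
t: 19.62
tool_pos: [0.5052, 0.1792, 0.3706]
ee_rot: [3.14, -0.002, 0.821]
ft_force: [-0.0, -0.7, -1.4]
grip_width: 0.0252
grip_force: 32.0
t: 20.03
tool_pos: [0.4616, 0.1333, 0.3782]
ee_rot: [-3.139, 0.004, 0.82]
ft_force: [1.3, -0.0, -0.7]
grip_width: 0.025
grip_force: 32.0
t: 20.45
tool_pos: [0.4631, 0.1345, 0.5221]
ee_rot: [3.14, -0.001, 0.878]
ft_force: [0.7, 0.1, -1.2]
grip_width: 0.0253
grip_force: 32.0
t 20.45 pos [0.4631 0.1345 0.5221] rot [ 3.1402e+00 -1.3000e-03  8.7790e-01] F [ 0.7  0.1 -1.2] w 0.0253 gf 32.0
shift cm [-25.47  31.7    0.75] az 0.02 yaw 50.3
scene well_orange (0.82, array([ 0.426, -0.175]))
scene well_blue (0.96, array([ 0.487, -0.216]))
scene well_green (0.61, array([ 0.549, -0.252]))
scene well_yellow (0.62, array([ 0.593, -0.303]))
side well_orange (0.75, array([ 0.44 , -0.175]))
side well_blue (0.96, array([ 0.494, -0.216]))
side well_green (0.83, array([ 0.552, -0.26 ]))
side well_yellow (0.78, array([ 0.597, -0.309]))
```

```bash
python3 -m pendant '[{"x":-2.1,"y":2.6,"z":0,"ax":0,"ay":0,"az":0,"fingers":0},{"x":-2.1,"y":2.6,"z":0,"ax":0,"ay":0,"az":0,"fingers":0},{"x":-2.1,"y":2.6,"z":0,"ax":0,"ay":0,"az":0,"fingers":0},{"x":-2.1,"y":2.6,"z":0,"ax":0,"ay":0,"az":0,"fingers":0},{"x":-2.1,"y":2.6,"z":0,"ax":0,"ay":0,"az":0,"fingers":0}]'
python3 -m pendant '[{"x":-2.1,"y":2.6,"z":0,"ax":0,"ay":0,"az":0,"fingers":0},{"x":-2.1,"y":2.6,"z":0,"ax":0,"ay":0,"az":0,"fingers":0},{"x":-2.1,"y":2.6,"z":0,"ax":0,"ay":0,"az":0,"fingers":0},{"x":-2.1,"y":2.6,"z":0,"ax":0,"ay":0,"az":0,"fingers":0},{"x":-2.1,"y":2.6,"z":0,"ax":0,"ay":0,"az":0,"fingers":0}]'
python3 -m pendant '[{"x":-2.1,"y":2.6,"z":0,"ax":0,"ay":0,"az":0,"fingers":0},{"x":-2.1,"y":2.6,"z":0,"ax":0,"ay":0,"az":0,"fingers":0},{"x":-0.3,"y":0.5,"z":0,"ax":0,"ay":0,"az":0,"fingers":0},{"x":0,"y":0,"z":0,"ax":0,"ay":0,"az":0,"fingers":0},{"x":0,"y":0,"z":0,"ax":0,"ay":0,"az":0,"fingers":0}]'
cat >> h.py <<'E'
def hover(i,f,dx=0):
    "fit carrier, shift to bring TCP over well i (pipette dx m ahead in tool x)"
    s=st(); im=shot('wrist',f); o,e=fitbars(im); w=o+WX[i]*e; ya=np.angle(e)+np.pi/2; w-=dx*np.exp(1j*ya); togo([w.real,w.imag,.36],ya)
E
python3 -c "
from h import *
hover(2,'w10.png',.001)"
```

```text
t: 21.37
tool_pos: [0.497, -0.0304, 0.5193]
ee_rot: [-3.141, 0.0, 0.878]
ft_force: [-0.1, -0.5, -2.0]
grip_width: 0.0257
grip_force: 32.1
t: 21.78
tool_pos: [0.5299, -0.1946, 0.5192]
ee_rot: [-3.141, 0.0, 0.878]
ft_force: [0.7, 0.0, -1.0]
grip_width: 0.0252
grip_force: 32.1
t: 22.2
tool_pos: [0.5449, -0.2636, 0.5189]
ee_rot: [-3.14, 0.0, 0.877]
ft_force: [0.2, 0.2, 0.2]
grip_width: 0.0252
grip_force: 32.1
t 22.2 pos [ 0.5449 -0.2636  0.5189] rot [-3.1401  0.      0.8773] F [0.2 0.2 0.2] w 0.0252 gf 32.1
carrier n 7 o [ 0.5177 -0.2408] yaw -39.85 res 0.2
orange [ 0.4348 -0.1716] blue [ 0.4901 -0.2178] green [ 0.5453 -0.2639] yellow [ 0.6006 -0.31  ] 
shift cm [-0.14  0.11  0.46] az 0.17 yaw 50.32
```

View pics/w10.png

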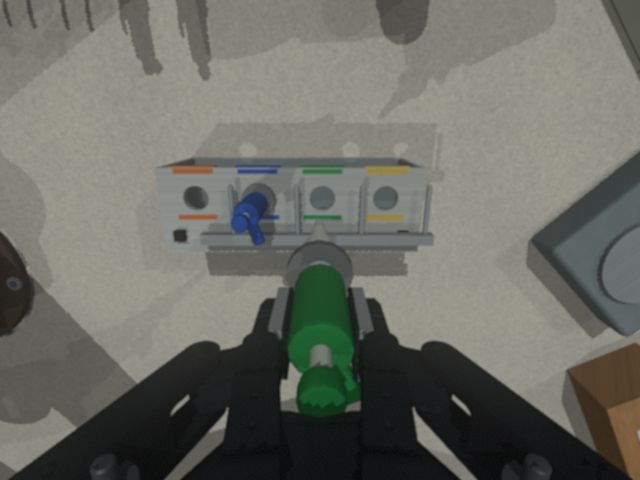

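The green pipette hangs straight over the green well (322,198), and blue stands seated at (258,197). I lower it.

```bash
python3 -m pendant '[{"x":-0.1,"y":0.1,"z":3,"ax":0,"ay":0,"az":0,"fingers":0},{"x":0,"y":0,"z":3,"ax":0,"ay":0,"az":0,"fingers":0},{"x":0,"y":0,"z":3,"ax":0,"ay":0,"az":0,"fingers":0},{"x":0,"y":0,"z":3,"ax":0,"ay":0,"az":0,"fingers":0},{"x":0,"y":0,"z":2,"ax":0,"ay":0,"az":0,"fingers":0}]'
python3 -m pendant '[{"x":0,"y":0,"z":0.8,"ax":0,"ay":0,"az":0,"fingers":0},{"x":0,"y":0,"z":0.7,"ax":0,"ay":0,"az":0,"fingers":0},{"x":0,"y":0,"z":0.7,"ax":0,"ay":0,"az":0,"fingers":0},{"x":0,"y":0,"z":0,"ax":0,"ay":0,"az":0,"fingers":0}]'
python3 -m pendant '[{"x":0,"y":0,"z":1,"ax":0,"ay":0,"az":0,"fingers":0},{"x":0,"y":0,"z":1,"ax":0,"ay":0,"az":0,"fingers":0},{"x":0,"y":0,"z":1,"ax":0,"ay":0,"az":0,"fingers":0},{"x":0,"y":0,"z":0.3,"ax":0,"ay":0,"az":0,"fingers":0},{"x":0,"y":0,"z":0,"ax":0,"ay":0,"az":0,"fingers":0}]'
python3 -m pendant '[{"x":0,"y":0,"z":0.15,"ax":0,"ay":0,"az":0,"fingers":0},{"x":0,"y":0,"z":0,"ax":0,"ay":0,"az":0,"fingers":0}]'
```

```text
t: 22.67
tool_pos: [0.5447, -0.2633, 0.3776]
ee_rot: [-3.14, 0.0, 0.879]
ft_force: [0.0, -0.1, 0.3]
grip_width: 0.0254
grip_force: 32.1
t: 23.0
tool_pos: [0.5451, -0.2647, 0.3576]
ee_rot: [3.142, 0.0, 0.878]
ft_force: [-1.0, -0.6, -1.5]
grip_width: 0.0254
grip_force: 32.1
t: 23.42
tool_pos: [0.545, -0.2652, 0.3235]
ee_rot: [-3.14, 0.0, 0.878]
ft_force: [0.4, -0.0, -0.7]
grip_width: 0.0253
grip_force: 32.1
t: 23.58
tool_pos: [0.5451, -0.2652, 0.3233]
ee_rot: [3.141, 0.0, 0.878]
ft_force: [0.3, 0.2, -0.4]
grip_width: 0.025
grip_force: 32.1
```

```bash
python3 -m pendant '[{"x":0,"y":0,"z":0.15,"ax":0,"ay":0,"az":0,"fingers":0},{"x":0,"y":0,"z":0,"ax":0,"ay":0,"az":0,"fingers":0}]'
python3 -m pendant '[{"x":0,"y":0,"z":0.1,"ax":0,"ay":0,"az":0,"fingers":0},{"x":0,"y":0,"z":0,"ax":0,"ay":0,"az":0,"fingers":0}]'
```

```text
t: 23.75
tool_pos: [0.5451, -0.2652, 0.3218]
ee_rot: [3.141, 0.0, 0.878]
ft_force: [0.1, 0.5, -1.4]
grip_width: 0.0253
grip_force: 32.1
t: 23.92
tool_pos: [0.5451, -0.2652, 0.3207]
ee_rot: [3.141, 0.0, 0.878]
ft_force: [-0.7, -0.4, -0.7]
grip_width: 0.0251
grip_force: 32.1
```

```bash
python3 -m pendant '[{"x":0,"y":0,"z":0.1,"ax":0,"ay":0,"az":0,"fingers":0},{"x":0,"y":0,"z":0,"ax":0,"ay":0,"az":0,"fingers":0}]'
python3 -m pendant '[{"x":0,"y":0,"z":0,"ax":0,"ay":0,"az":0,"fingers":0.4},{"x":0,"y":0,"z":0,"ax":0,"ay":0,"az":0,"fingers":0.45},{"x":0,"y":0,"z":0,"ax":0,"ay":0,"az":0,"fingers":0.45},{"x":0,"y":0,"z":-1.5,"ax":0,"ay":0,"az":0,"fingers":0.45},{"x":0,"y":0,"z":-3,"ax":0,"ay":0,"az":0,"fingers":0.45}]'
python3 -m pendant '[{"x":0,"y":0,"z":-4,"ax":0,"ay":0,"az":0,"fingers":0.5},{"x":0,"y":0,"z":-4,"ax":0,"ay":0,"az":0,"fingers":0.5},{"x":0,"y":0,"z":-3,"ax":0,"ay":0,"az":0,"fingers":0.5},{"x":0,"y":0,"z":0,"ax":0,"ay":0,"az":0,"fingers":0.5},{"x":0,"y":0,"z":0,"ax":0,"ay":0,"az":0,"fingers":0.5}]'
cat >> h.py <<'E'
def blobs(im):
    hsv=cv2.cvtColor(im,cv2.COLOR_RGB2HSV)
    for n,(a,b) in dict(orange=(5,16),blue=(105,125),green=(55,80),yellow=(19,32)).items():
        k,l,s,c=cv2.connectedComponentsWithStats(cv2.inRange(hsv,(a,110,50),(b,255,255)))
        for i in range(1,k):
            if s[i,4]>400: print(n,s[i].tolist(),np.round(c[i]))
E
python3 - <<'E'
from h import *
st(); im=shot('wrist','w11.png'); o,e=fitbars(im); blobs(im)
for i in(1,2): P=o+WX[i]*e; print('top',np.round(proj('wrist',[P.real,P.imag,.21])),'mid',np.round(proj('wrist',[P.real,P.imag,.157])))
togo([.563,.139,.28],np.radians(47))
E
```

```text
t: 24.08
tool_pos: [0.545, -0.2651, 0.3206]
ee_rot: [3.141, -0.0, 0.878]
ft_force: [-2.7, 1.9, 6.7]
grip_width: 0.0251
grip_force: 33.0
t: 24.5
tool_pos: [0.5448, -0.2651, 0.3621]
ee_rot: [-3.136, 0.001, 0.878]
ft_force: [0.1, 0.1, 0.7]
grip_width: 0.0387
grip_force: 0.0
t: 24.92
tool_pos: [0.5449, -0.265, 0.4761]
ee_rot: [3.138, -0.0, 0.878]
ft_force: [0.6, 0.0, -0.8]
grip_width: 0.0427
grip_force: 0.0
t 24.92 pos [ 0.5449 -0.265   0.4761] rot [ 3.1384e+00 -3.0000e-04  8.7790e-01] F [ 0.6  0.  -0.8] w 0.0427 gf 0.0
carrier n 6 o [ 0.5181 -0.2389] yaw -41.16 res 3.3
orange [ 0.4368 -0.1679] blue [ 0.491  -0.2153] green [ 0.5452 -0.2626] yellow [ 0.5994 -0.31  ] 
orange [584, 366, 56, 114, 3579] [619. 415.]
blue [213, 200, 58, 62, 1601] [237. 228.]
green [300, 200, 40, 59, 1271] [321. 227.]
top [220. 235.] mid [237. 216.]
top [319. 237.] mid [319. 218.]
shift cm [ 30.79 -26.23   3.97] az 3.3 yaw 50.3
```

```bash
sed -i 's/<.0035\]/<.0022]/' h.py
python3 -m pendant '[{"x":0,"y":0,"z":0,"ax":0,"ay":0,"az":3.3,"fingers":0.5},{"x":2.8,"y":-2.4,"z":0,"ax":0,"ay":0,"az":0,"fingers":0.5},{"x":2.8,"y":-2.4,"z":0,"ax":0,"ay":0,"az":0,"fingers":0.5},{"x":2.8,"y":-2.4,"z":0,"ax":0,"ay":0,"az":0,"fingers":0.5},{"x":2.8,"y":-2.4,"z":0,"ax":0,"ay":0,"az":0,"fingers":0.5}]' 30
python3 -m pendant '[{"x":2.8,"y":-2.4,"z":0,"ax":0,"ay":0,"az":0,"fingers":0.5},{"x":2.8,"y":-2.4,"z":0,"ax":0,"ay":0,"az":0,"fingers":0.5},{"x":2.8,"y":-2.4,"z":0,"ax":0,"ay":0,"az":0,"fingers":0.5},{"x":2.8,"y":-2.4,"z":0.5,"ax":0,"ay":0,"az":0,"fingers":0.5},{"x":2.8,"y":-2.4,"z":1,"ax":0,"ay":0,"az":0,"fingers":0.5}]' 30
python3 -m pendant '[{"x":2.8,"y":-2.3,"z":1,"ax":0,"ay":0,"az":0,"fingers":0.5},{"x":2.8,"y":-2.3,"z":1,"ax":0,"ay":0,"az":0,"fingers":0.5},{"x":0,"y":0,"z":0.5,"ax":0,"ay":0,"az":0,"fingers":0.5},{"x":0,"y":0,"z":0,"ax":0,"ay":0,"az":0,"fingers":0.5},{"x":0,"y":0,"z":0,"ax":0,"ay":0,"az":0,"fingers":0.5}]' 30
python3 -c "
from h import *
fitbars(cv2.imread('pics/w11.png')[:,:,::-1].copy(),camat([.5449,-.265,.4761],[3.1413,0,.8779]))
st();togo([.563,.139,.184],np.radians(47)); im=shot('wrist','w12.png'); blobs(im); print([np.round(proj('wrist',[.563,.139,z])) for z in(.229,.205,.148)])"
```

```text
t: 25.38
tool_pos: [0.5511, -0.1165, 0.4727]
ee_rot: [-3.139, 0.001, 0.819]
ft_force: [0.2, -0.1, 0.3]
grip_width: 0.0428
grip_force: 0.0
t: 25.8
tool_pos: [0.5588, 0.0682, 0.4586]
ee_rot: [-3.141, 0.001, 0.82]
ft_force: [1.0, -0.5, 0.4]
grip_width: 0.0426
grip_force: 0.0
t: 26.22
tool_pos: [0.5636, 0.1387, 0.4333]
ee_rot: [-3.14, 0.002, 0.821]
ft_force: [-0.1, -0.7, 0.7]
grip_width: 0.0428
grip_force: 0.0
carrier n 6 o [ 0.5167 -0.241 ] yaw -39.78 res 0.3
orange [ 0.4337 -0.1719] blue [ 0.489  -0.2179] green [ 0.5443 -0.264 ] yellow [ 0.5997 -0.3101] 
t 26.22 pos [0.5636 0.1387 0.4333] rot [-3.1401e+00  2.3000e-03  8.2090e-01] F [-0.1 -0.7  0.7] w 0.0428 gf 0.0
shift cm [ 0.04 -0.03  9.46] az 0.03 yaw 47.03
orange [561, 121, 79, 70, 4496] [602. 155.]
orange [302, 216, 51, 77, 2378] [324. 254.]
blue [617, 215, 23, 53, 854] [630. 242.]
yellow [398, 216, 65, 81, 2717] [430. 253.]
yellow [584, 434, 47, 16, 477] [608. 440.]
[array([320., 274.]), array([320., 258.]), array([320., 230.])]
```

```bash
python3 -m pendant '[{"x":0.05,"y":0,"z":2.5,"ax":0,"ay":0,"az":0,"fingers":0.5},{"x":0,"y":0,"z":2.5,"ax":0,"ay":0,"az":0,"fingers":0.5},{"x":0,"y":0,"z":2.5,"ax":0,"ay":0,"az":0,"fingers":0.5},{"x":0,"y":0,"z":2,"ax":0,"ay":0,"az":0,"fingers":0.5},{"x":0,"y":0,"z":0,"ax":0,"ay":0,"az":0,"fingers":0.5}]' 30
python3 -m pendant '[{"x":0,"y":0,"z":0,"ax":0,"ay":0,"az":0,"fingers":0.4},{"x":0,"y":0,"z":0,"ax":0,"ay":0,"az":0,"fingers":0.2},{"x":0,"y":0,"z":0,"ax":0,"ay":0,"az":0,"fingers":0},{"x":0,"y":0,"z":0,"ax":0,"ay":0,"az":0,"fingers":0},{"x":0,"y":0,"z":0,"ax":0,"ay":0,"az":0,"fingers":0}]' 30
python3 -m pendant '[{"x":0,"y":0,"z":-1,"ax":0,"ay":0,"az":0,"fingers":0},{"x":0,"y":0,"z":-1,"ax":0,"ay":0,"az":0,"fingers":0},{"x":0,"y":0,"z":-1,"ax":0,"ay":0,"az":0,"fingers":0},{"x":0,"y":0,"z":0,"ax":0,"ay":0,"az":0,"fingers":0}]' 30
```

```text
t: 26.68
tool_pos: [0.5635, 0.1376, 0.3365]
ee_rot: [-3.138, 0.004, 0.818]
ft_force: [-0.1, -0.4, -0.5]
grip_width: 0.0425
grip_force: 0.0
t: 27.1
tool_pos: [0.564, 0.139, 0.3409]
ee_rot: [3.14, -0.002, 0.82]
ft_force: [0.8, -1.3, 4.5]
grip_width: 0.0253
grip_force: 31.5
t: 27.43
tool_pos: [0.5641, 0.1393, 0.3724]
ee_rot: [3.139, -0.003, 0.82]
ft_force: [-0.1, -0.3, -0.6]
grip_width: 0.0251
grip_force: 31.1
```

```bash
python3 -m pendant '[{"x":-1.5,"y":0,"z":0,"ax":0,"ay":0,"az":0,"fingers":0},{"x":-1.5,"y":0,"z":0,"ax":0,"ay":0,"az":0,"fingers":0},{"x":-1.5,"y":0,"z":0,"ax":0,"ay":0,"az":0,"fingers":0},{"x":-1.5,"y":0,"z":0,"ax":0,"ay":0,"az":0,"fingers":0},{"x":-1.5,"y":0,"z":-1,"ax":0,"ay":0,"az":0,"fingers":0}]' 30
python3 -m pendant '[{"x":0,"y":0,"z":-3,"ax":0,"ay":0,"az":-1.1,"fingers":0},{"x":0,"y":0,"z":-3,"ax":0,"ay":0,"az":-1.1,"fingers":0},{"x":0,"y":0,"z":-3,"ax":0,"ay":0,"az":-1.1,"fingers":0},{"x":0,"y":0,"z":-3,"ax":0,"ay":0,"az":0,"fingers":0},{"x":0,"y":0,"z":-2,"ax":0,"ay":0,"az":0,"fingers":0}]' 30
python3 -c "
from h import *
st();togo([.4345,-.1715,.36],np.radians(50.28)); shot('scene'); shot('side'); 
for c in('scene','side'):
  for n in W: r=best(c,n); print(c,n,r and (round(r['score'],2),np.round(atz(c,r['position'],.11)[:2],3)))"
```

```text
t: 27.85
tool_pos: [0.5119, 0.0839, 0.3786]
ee_rot: [-3.14, 0.002, 0.82]
ft_force: [-0.5, -1.0, -0.7]
grip_width: 0.0256
grip_force: 31.1
t: 28.27
tool_pos: [0.5123, 0.0843, 0.5228]
ee_rot: [3.139, -0.002, 0.878]
ft_force: [0.6, 0.1, -1.8]
grip_width: 0.0252
grip_force: 31.1
t 28.27 pos [0.5123 0.0843 0.5228] rot [ 3.1392e+00 -2.0000e-03  8.7800e-01] F [ 0.6  0.1 -1.8] w 0.0252 gf 31.1
shift cm [-24.68  10.33   0.79] az 0.03 yaw 50.31
scene well_orange (0.93, array([ 0.426, -0.172]))
scene well_blue (0.58, array([ 0.489, -0.221]))
scene well_green (0.61, array([ 0.54 , -0.258]))
scene well_yellow (0.83, array([ 0.59 , -0.308]))
side well_orange (0.7, array([ 0.437, -0.168]))
side well_blue (0.8, array([ 0.496, -0.223]))
side well_green (0.96, array([ 0.55 , -0.259]))
side well_yellow (0.72, array([0.546, 0.054]))
```

```bash
python3 -m pendant '[{"x":-3.1,"y":1.3,"z":0,"ax":0,"ay":0,"az":0,"fingers":0},{"x":-3.1,"y":1.3,"z":0,"ax":0,"ay":0,"az":0,"fingers":0},{"x":-3.1,"y":1.3,"z":0,"ax":0,"ay":0,"az":0,"fingers":0},{"x":-3.1,"y":1.3,"z":0,"ax":0,"ay":0,"az":0,"fingers":0},{"x":-3.1,"y":1.3,"z":0,"ax":0,"ay":0,"az":0,"fingers":0}]'
python3 -m pendant '[{"x":-3.1,"y":1.3,"z":0,"ax":0,"ay":0,"az":0,"fingers":0},{"x":-3.1,"y":1.3,"z":0,"ax":0,"ay":0,"az":0,"fingers":0},{"x":-3,"y":1.2,"z":0,"ax":0,"ay":0,"az":0,"fingers":0},{"x":0,"y":0,"z":0,"ax":0,"ay":0,"az":0,"fingers":0},{"x":0,"y":0,"z":0,"ax":0,"ay":0,"az":0,"fingers":0}]'
python3 -c "
from h import *
hover(0,'w13.png',-.0003)"
```

```text
t: 29.18
tool_pos: [0.463, -0.0777, 0.5194]
ee_rot: [-3.141, 0.0, 0.878]
ft_force: [0.4, -1.1, -1.2]
grip_width: 0.0252
grip_force: 31.1
t: 29.6
tool_pos: [0.4338, -0.1728, 0.5193]
ee_rot: [-3.141, 0.0, 0.875]
ft_force: [0.5, 0.9, -1.4]
grip_width: 0.0254
grip_force: 31.1
t 29.6 pos [ 0.4338 -0.1728  0.5193] rot [-3.1409e+00  1.0000e-04  8.7470e-01] F [ 0.5  0.9 -1.4] w 0.0254 gf 31.1
carrier n 5 o [ 0.518  -0.2401] yaw -39.74 res 0.9
orange [ 0.435  -0.1711] blue [ 0.4903 -0.2171] green [ 0.5457 -0.2631] yellow [ 0.601  -0.3092] 
shift cm [0.14 0.03 0.47] az -0.05 yaw 50.21
```

```bash
python3 -m pendant '[{"x":0.1,"y":0,"z":3,"ax":0,"ay":0,"az":0,"fingers":0},{"x":0,"y":0,"z":3,"ax":0,"ay":0,"az":0,"fingers":0},{"x":0,"y":0,"z":3,"ax":0,"ay":0,"az":0,"fingers":0},{"x":0,"y":0,"z":3,"ax":0,"ay":0,"az":0,"fingers":0},{"x":0,"y":0,"z":2,"ax":0,"ay":0,"az":0,"fingers":0}]'
python3 -m pendant '[{"x":0,"y":0,"z":0.8,"ax":0,"ay":0,"az":0,"fingers":0},{"x":0,"y":0,"z":0.7,"ax":0,"ay":0,"az":0,"fingers":0},{"x":0,"y":0,"z":0.7,"ax":0,"ay":0,"az":0,"fingers":0},{"x":0,"y":0,"z":0,"ax":0,"ay":0,"az":0,"fingers":0}]'
python3 -m pendant '[{"x":0,"y":0,"z":1,"ax":0,"ay":0,"az":0,"fingers":0},{"x":0,"y":0,"z":1,"ax":0,"ay":0,"az":0,"fingers":0},{"x":0,"y":0,"z":1,"ax":0,"ay":0,"az":0,"fingers":0},{"x":0,"y":0,"z":0.4,"ax":0,"ay":0,"az":0,"fingers":0},{"x":0,"y":0,"z":0,"ax":0,"ay":0,"az":0,"fingers":0}]'
python3 -m pendant '[{"x":0,"y":0,"z":0.15,"ax":0,"ay":0,"az":0,"fingers":0},{"x":0,"y":0,"z":0,"ax":0,"ay":0,"az":0,"fingers":0}]'
python3 -m pendant '[{"x":0,"y":0,"z":0.15,"ax":0,"ay":0,"az":0,"fingers":0},{"x":0,"y":0,"z":0,"ax":0,"ay":0,"az":0,"fingers":0}]'
```

```text
t: 30.07
tool_pos: [0.4348, -0.1693, 0.3773]
ee_rot: [-3.139, 0.0, 0.88]
ft_force: [0.1, -0.4, -1.3]
grip_width: 0.0252
grip_force: 31.2
t: 30.4
tool_pos: [0.4351, -0.1705, 0.3574]
ee_rot: [-3.142, 0.0, 0.878]
ft_force: [-0.4, 0.4, -1.0]
grip_width: 0.0252
grip_force: 31.1
t: 30.82
tool_pos: [0.4349, -0.1708, 0.3238]
ee_rot: [3.142, 0.0, 0.878]
ft_force: [-0.1, -0.4, -1.5]
grip_width: 0.0252
grip_force: 31.1
t: 30.98
tool_pos: [0.435, -0.1708, 0.3227]
ee_rot: [3.141, -0.0, 0.878]
ft_force: [-0.7, 0.1, -1.4]
grip_width: 0.0254
grip_force: 31.1
t: 31.15
tool_pos: [0.4349, -0.1708, 0.321]
ee_rot: [3.141, -0.0, 0.878]
ft_force: [0.7, -1.3, -0.9]
grip_width: 0.0251
grip_force: 31.5
```

```bash
python3 -m pendant '[{"x":0,"y":0,"z":0.1,"ax":0,"ay":0,"az":0,"fingers":0},{"x":0,"y":0,"z":0,"ax":0,"ay":0,"az":0,"fingers":0}]'
python3 -m pendant '[{"x":0,"y":0,"z":0,"ax":0,"ay":0,"az":0,"fingers":0.4},{"x":0,"y":0,"z":0,"ax":0,"ay":0,"az":0,"fingers":0.45},{"x":0,"y":0,"z":0,"ax":0,"ay":0,"az":0,"fingers":0.45},{"x":0,"y":0,"z":-1.5,"ax":0,"ay":0,"az":0,"fingers":0.45},{"x":0,"y":0,"z":-3,"ax":0,"ay":0,"az":0,"fingers":0.45}]'
python3 -m pendant '[{"x":0,"y":0,"z":-4,"ax":0,"ay":0,"az":0,"fingers":0.5},{"x":0,"y":0,"z":-4,"ax":0,"ay":0,"az":0,"fingers":0.5},{"x":0,"y":0,"z":-3,"ax":0,"ay":0,"az":0,"fingers":0.5},{"x":0,"y":0,"z":0,"ax":0,"ay":0,"az":0,"fingers":0.5},{"x":0,"y":0,"z":0,"ax":0,"ay":0,"az":0,"fingers":0.5}]'
python3 - <<'E'
from h import *
st(); im=shot('wrist','w14.png'); o,e=fitbars(im); blobs(im)
for i in(0,1,2): P=o+WX[i]*e; print('top',np.round(proj('wrist',[P.real,P.imag,.21])),'mid',np.round(proj('wrist',[P.real,P.imag,.157])))
togo([.616,.0905,.28],np.radians(47))
E
```

```text
t: 31.32
tool_pos: [0.435, -0.1707, 0.3209]
ee_rot: [3.14, -0.0, 0.878]
ft_force: [-1.5, 2.2, 14.0]
grip_width: 0.0254
grip_force: 32.8
t: 31.73
tool_pos: [0.4346, -0.1707, 0.3629]
ee_rot: [-3.136, 0.001, 0.878]
ft_force: [0.0, 0.8, -0.2]
grip_width: 0.0383
grip_force: 0.0
t: 32.15
tool_pos: [0.4346, -0.1706, 0.4759]
ee_rot: [3.139, -0.0, 0.878]
ft_force: [0.1, -0.3, -0.7]
grip_width: 0.0427
grip_force: 0.0
t 32.15 pos [ 0.4346 -0.1706  0.4759] rot [ 3.1385e+00 -4.0000e-04  8.7790e-01] F [ 0.1 -0.3 -0.7] w 0.0427 gf 0.0
carrier n 4 o [ 0.5165 -0.2403] yaw -39.79 res 0.7
orange [ 0.4335 -0.1712] blue [ 0.4888 -0.2173] green [ 0.5441 -0.2634] yellow [ 0.5995 -0.3094] 
orange [300, 200, 44, 60, 1403] [322. 228.]
blue [370, 203, 60, 61, 1529] [406. 230.]
green [441, 202, 83, 60, 1832] [490. 228.]
top [320. 241.] mid [320. 221.]
top [419. 242.] mid [402. 221.]
top [517. 242.] mid [484. 221.]
shift cm [31.47 -4.55  3.98] az 3.3 yaw 50.3
```

```bash
python3 -m pendant '[{"x":0,"y":0,"z":0,"ax":0,"ay":0,"az":3.3,"fingers":0.5},{"x":3.5,"y":-0.5,"z":0,"ax":0,"ay":0,"az":0,"fingers":0.5},{"x":3.5,"y":-0.5,"z":0,"ax":0,"ay":0,"az":0,"fingers":0.5},{"x":3.5,"y":-0.5,"z":0,"ax":0,"ay":0,"az":0,"fingers":0.5},{"x":3.5,"y":-0.5,"z":0,"ax":0,"ay":0,"az":0,"fingers":0.5}]' 30
python3 -m pendant '[{"x":3.5,"y":-0.5,"z":0,"ax":0,"ay":0,"az":0,"fingers":0.5},{"x":3.5,"y":-0.5,"z":1,"ax":0,"ay":0,"az":0,"fingers":0.5},{"x":3.5,"y":-0.5,"z":1,"ax":0,"ay":0,"az":0,"fingers":0.5},{"x":3.5,"y":-0.5,"z":1,"ax":0,"ay":0,"az":0,"fingers":0.5},{"x":3.5,"y":-0.5,"z":1,"ax":0,"ay":0,"az":0,"fingers":0.5}]' 30
python3 -m pendant '[{"x":0,"y":0,"z":0,"ax":0,"ay":0,"az":0,"fingers":0.5},{"x":0,"y":0,"z":0,"ax":0,"ay":0,"az":0,"fingers":0.5},{"x":0,"y":0,"z":0,"ax":0,"ay":0,"az":0,"fingers":0.5}]' 30
python3 -c "
from h import *
st();togo([.616,.0905,.184],np.radians(47)); im=shot('wrist','w15.png'); blobs(im); print([np.round(proj('wrist',[.616,.0905,z])) for z in(.229,.205,.148)])"
```

```text
t: 32.62
tool_pos: [0.5164, -0.0535, 0.473]
ee_rot: [-3.139, 0.002, 0.819]
ft_force: [0.7, -0.8, 0.5]
grip_width: 0.0422
grip_force: 0.0
t: 33.03
tool_pos: [0.6175, 0.092, 0.4321]
ee_rot: [-3.139, 0.002, 0.82]
ft_force: [0.9, 0.2, -0.8]
grip_width: 0.0429
grip_force: 0.0
t: 33.28
tool_pos: [0.6167, 0.0902, 0.4331]
ee_rot: [-3.14, 0.002, 0.821]
ft_force: [-0.3, 0.5, 0.1]
grip_width: 0.0425
grip_force: 0.0
t 33.28 pos [0.6167 0.0902 0.4331] rot [-3.1398e+00  2.2000e-03  8.2070e-01] F [-0.3  0.5  0.1] w 0.0425 gf 0.0
shift cm [ 0.03 -0.03  9.44] az 0.02 yaw 47.02
orange [486, 122, 79, 69, 3675] [523. 154.]
blue [550, 213, 68, 58, 3033] [583. 241.]
yellow [302, 217, 39, 81, 2230] [322. 254.]
[array([320., 274.]), array([320., 258.]), array([320., 230.])]
```

```bash
python3 -m pendant '[{"x":0.05,"y":0,"z":2.5,"ax":0,"ay":0,"az":0,"fingers":0.5},{"x":0,"y":0,"z":2.5,"ax":0,"ay":0,"az":0,"fingers":0.5},{"x":0,"y":0,"z":2.5,"ax":0,"ay":0,"az":0,"fingers":0.5},{"x":0,"y":0,"z":2,"ax":0,"ay":0,"az":0,"fingers":0.5},{"x":0,"y":0,"z":0,"ax":0,"ay":0,"az":0,"fingers":0.5}]' 30
python3 -m pendant '[{"x":0,"y":0,"z":0,"ax":0,"ay":0,"az":0,"fingers":0.4},{"x":0,"y":0,"z":0,"ax":0,"ay":0,"az":0,"fingers":0.2},{"x":0,"y":0,"z":0,"ax":0,"ay":0,"az":0,"fingers":0},{"x":0,"y":0,"z":0,"ax":0,"ay":0,"az":0,"fingers":0},{"x":0,"y":0,"z":0,"ax":0,"ay":0,"az":0,"fingers":0}]' 30
python3 -m pendant '[{"x":0,"y":0,"z":-1,"ax":0,"ay":0,"az":0,"fingers":0},{"x":0,"y":0,"z":-1,"ax":0,"ay":0,"az":0,"fingers":0},{"x":0,"y":0,"z":-1,"ax":0,"ay":0,"az":0,"fingers":0},{"x":0,"y":0,"z":0,"ax":0,"ay":0,"az":0,"fingers":0}]' 30
```

```text
t: 33.75
tool_pos: [0.6161, 0.0894, 0.3364]
ee_rot: [-3.138, 0.004, 0.819]
ft_force: [0.5, -0.1, -0.9]
grip_width: 0.0431
grip_force: 0.0
t: 34.17
tool_pos: [0.6172, 0.0906, 0.341]
ee_rot: [3.14, -0.001, 0.82]
ft_force: [-0.4, -1.3, 6.1]
grip_width: 0.0252
grip_force: 30.9
t: 34.5
tool_pos: [0.6173, 0.0907, 0.3725]
ee_rot: [3.139, -0.003, 0.82]
ft_force: [1.1, -0.9, -1.3]
grip_width: 0.025
grip_force: 30.5
```

```bash
python3 -m pendant '[{"x":-1.5,"y":0,"z":0,"ax":0,"ay":0,"az":0,"fingers":0},{"x":-1.5,"y":0,"z":0,"ax":0,"ay":0,"az":0,"fingers":0},{"x":-1.5,"y":0,"z":0,"ax":0,"ay":0,"az":0,"fingers":0},{"x":-1.5,"y":0,"z":0,"ax":0,"ay":0,"az":0,"fingers":0},{"x":-1.5,"y":0,"z":-1,"ax":0,"ay":0,"az":0,"fingers":0}]' 30
python3 -m pendant '[{"x":0,"y":0,"z":-3,"ax":0,"ay":0,"az":-1.1,"fingers":0},{"x":0,"y":0,"z":-3,"ax":0,"ay":0,"az":-1.1,"fingers":0},{"x":0,"y":0,"z":-3,"ax":0,"ay":0,"az":-1.1,"fingers":0},{"x":0,"y":0,"z":-3,"ax":0,"ay":0,"az":0,"fingers":0},{"x":0,"y":0,"z":-2,"ax":0,"ay":0,"az":0,"fingers":0}]' 30
python3 -c "
from h import *
st();togo([.6006,-.3098,.36],np.radians(50.28)); shot('scene'); shot('side'); 
for c in('scene','side'):
  for n in W: r=best(c,n); print(c,n,r and (round(r['score'],2),np.round(atz(c,r['position'],.11)[:2],3)))"
```

```text
t: 34.92
tool_pos: [0.5652, 0.0354, 0.3785]
ee_rot: [-3.14, 0.002, 0.82]
ft_force: [-0.3, -0.3, -0.6]
grip_width: 0.025
grip_force: 30.5
t: 35.33
tool_pos: [0.5655, 0.0359, 0.5229]
ee_rot: [3.139, -0.002, 0.878]
ft_force: [-0.2, 0.1, -0.6]
grip_width: 0.0254
grip_force: 30.5
t 35.33 pos [0.5655 0.0359 0.5229] rot [ 3.139e+00 -1.900e-03  8.780e-01] F [-0.2  0.1 -0.6] w 0.0254 gf 30.5
shift cm [-24.37  24.75   0.84] az 0.03 yaw 50.31
scene well_orange (0.56, array([ 0.428, -0.173]))
scene well_blue (0.6, array([ 0.487, -0.221]))
scene well_green (0.55, array([ 0.544, -0.269]))
scene well_yellow (0.92, array([ 0.597, -0.309]))
side well_orange (0.56, array([ 0.433, -0.172]))
side well_blue (0.93, array([ 0.495, -0.218]))
side well_green (0.9, array([ 0.545, -0.255]))
side well_yellow (0.61, array([ 0.604, -0.31 ]))
```

```bash
python3 -m pendant '[{"x":-2.4,"y":2.4,"z":0,"ax":0,"ay":0,"az":0,"fingers":0},{"x":-2.4,"y":2.4,"z":0,"ax":0,"ay":0,"az":0,"fingers":0},{"x":-2.4,"y":2.4,"z":0,"ax":0,"ay":0,"az":0,"fingers":0},{"x":-2.4,"y":2.4,"z":0,"ax":0,"ay":0,"az":0,"fingers":0},{"x":-2.4,"y":2.4,"z":0,"ax":0,"ay":0,"az":0,"fingers":0}]'
python3 -m pendant '[{"x":-2.4,"y":2.5,"z":0,"ax":0,"ay":0,"az":0,"fingers":0},{"x":-2.4,"y":2.5,"z":0,"ax":0,"ay":0,"az":0,"fingers":0},{"x":-2.4,"y":2.5,"z":0,"ax":0,"ay":0,"az":0,"fingers":0},{"x":-2.4,"y":2.5,"z":0,"ax":0,"ay":0,"az":0,"fingers":0},{"x":-2.4,"y":2.5,"z":0,"ax":0,"ay":0,"az":0,"fingers":0}]'
python3 -m pendant '[{"x":-0.3,"y":0.2,"z":0,"ax":0,"ay":0,"az":0,"fingers":0},{"x":0,"y":0,"z":0,"ax":0,"ay":0,"az":0,"fingers":0},{"x":0,"y":0,"z":0,"ax":0,"ay":0,"az":0,"fingers":0},{"x":0,"y":0,"z":0,"ax":0,"ay":0,"az":0,"fingers":0}]'
python3 -c "
from h import *
hover(3,'w16.png',-.001)"
```

```text
t: 36.25
tool_pos: [0.5816, -0.1347, 0.5192]
ee_rot: [-3.141, 0.0, 0.878]
ft_force: [1.1, -0.1, -1.5]
grip_width: 0.0252
grip_force: 30.5
t: 36.67
tool_pos: [0.6011, -0.3072, 0.5191]
ee_rot: [-3.141, 0.0, 0.878]
ft_force: [1.7, 0.3, -0.4]
grip_width: 0.0253
grip_force: 30.5
t: 37.0
tool_pos: [0.6008, -0.3079, 0.5196]
ee_rot: [-3.141, -0.0, 0.879]
ft_force: [0.2, 0.4, -0.9]
grip_width: 0.0257
grip_force: 30.5
t 37.0 pos [ 0.6008 -0.3079  0.5196] rot [-3.1412e+00 -1.0000e-04  8.7860e-01] F [ 0.2  0.4 -0.9] w 0.0257 gf 30.5
carrier n 5 o [ 0.5177 -0.2414] yaw -39.68 res 0.4
orange [ 0.4345 -0.1725] blue [ 0.49   -0.2185] green [ 0.5454 -0.2644] yellow [ 0.6008 -0.3104] 
shift cm [-0.12  0.17  0.52] az 0.05 yaw 50.37
```

```bash
python3 -m pendant '[{"x":-0.1,"y":0.1,"z":3,"ax":0,"ay":0,"az":0,"fingers":0},{"x":0,"y":0,"z":3,"ax":0,"ay":0,"az":0,"fingers":0},{"x":0,"y":0,"z":3,"ax":0,"ay":0,"az":0,"fingers":0},{"x":0,"y":0,"z":3,"ax":0,"ay":0,"az":0,"fingers":0},{"x":0,"y":0,"z":2,"ax":0,"ay":0,"az":0,"fingers":0}]'
python3 -m pendant '[{"x":0,"y":0,"z":0.8,"ax":0,"ay":0,"az":0,"fingers":0},{"x":0,"y":0,"z":0.7,"ax":0,"ay":0,"az":0,"fingers":0},{"x":0,"y":0,"z":0.7,"ax":0,"ay":0,"az":0,"fingers":0},{"x":0,"y":0,"z":0,"ax":0,"ay":0,"az":0,"fingers":0}]'
python3 -m pendant '[{"x":0,"y":0,"z":1,"ax":0,"ay":0,"az":0,"fingers":0},{"x":0,"y":0,"z":1,"ax":0,"ay":0,"az":0,"fingers":0},{"x":0,"y":0,"z":1,"ax":0,"ay":0,"az":0,"fingers":0},{"x":0,"y":0,"z":0.4,"ax":0,"ay":0,"az":0,"fingers":0},{"x":0,"y":0,"z":0,"ax":0,"ay":0,"az":0,"fingers":0}]'
python3 -m pendant '[{"x":0,"y":0,"z":0.15,"ax":0,"ay":0,"az":0,"fingers":0},{"x":0,"y":0,"z":0,"ax":0,"ay":0,"az":0,"fingers":0}]'
python3 -m pendant '[{"x":0,"y":0,"z":0.15,"ax":0,"ay":0,"az":0,"fingers":0},{"x":0,"y":0,"z":0,"ax":0,"ay":0,"az":0,"fingers":0}]'
```

```text
t: 37.47
tool_pos: [0.6007, -0.3088, 0.3773]
ee_rot: [-3.139, 0.0, 0.879]
ft_force: [-0.2, -0.2, -1.1]
grip_width: 0.0254
grip_force: 30.6
t: 37.8
tool_pos: [0.601, -0.31, 0.3576]
ee_rot: [3.141, 0.0, 0.878]
ft_force: [-0.6, 0.1, -1.5]
grip_width: 0.025
grip_force: 30.6
t: 38.22
tool_pos: [0.6007, -0.3103, 0.3222]
ee_rot: [-3.139, 0.0, 0.878]
ft_force: [-0.2, 0.2, -1.4]
grip_width: 0.0252
grip_force: 30.6
t: 38.38
tool_pos: [0.6009, -0.3104, 0.3223]
ee_rot: [3.141, 0.0, 0.878]
ft_force: [0.7, 0.7, -1.6]
grip_width: 0.0255
grip_force: 30.6
t: 38.55
tool_pos: [0.6009, -0.3104, 0.3212]
ee_rot: [3.141, -0.0, 0.878]
ft_force: [0.4, -0.5, 0.5]
grip_width: 0.0252
grip_force: 30.7
```

```bash
python3 -m pendant '[{"x":0,"y":0,"z":0.1,"ax":0,"ay":0,"az":0,"fingers":0},{"x":0,"y":0,"z":0,"ax":0,"ay":0,"az":0,"fingers":0}]'
python3 -m pendant '[{"x":0,"y":0,"z":0,"ax":0,"ay":0,"az":0,"fingers":0.4},{"x":0,"y":0,"z":0,"ax":0,"ay":0,"az":0,"fingers":0.45},{"x":0,"y":0,"z":0,"ax":0,"ay":0,"az":0,"fingers":0.45},{"x":0,"y":0,"z":-1.5,"ax":0,"ay":0,"az":0,"fingers":0.45},{"x":0,"y":0,"z":-3,"ax":0,"ay":0,"az":0,"fingers":0.45}]'
python3 -m pendant '[{"x":0,"y":0,"z":-3,"ax":0,"ay":0,"az":0,"fingers":0.4},{"x":0,"y":0,"z":-3,"ax":0,"ay":0,"az":0,"fingers":0.4},{"x":-2,"y":-2,"z":-2,"ax":0,"ay":0,"az":0,"fingers":0.4},{"x":-2,"y":-3,"z":0,"ax":0,"ay":0,"az":0,"fingers":0.4},{"x":-1.6,"y":-2.9,"z":0,"ax":0,"ay":0,"az":0,"fingers":0.4}]'
python3 -m pendant '[{"x":0,"y":0,"z":0,"ax":0,"ay":0,"az":0,"fingers":0.4},{"x":0,"y":0,"z":0,"ax":0,"ay":0,"az":0,"fingers":0.4},{"x":0,"y":0,"z":0,"ax":0,"ay":0,"az":0,"fingers":0.4}]'
python3 - <<'E'
from h import *
st(); im=shot('wrist','w17.png'); o,e=fitbars(im); r=best('wrist','comb_grip'); print(r); P=atz('wrist',r['position'],.156); print(P,(P[0]+1j*P[1]-o)/e)
Q=o+(.030-.056j)*e; print('expected',Q); togo([.5053,-.3046,.165],np.radians(50.28))
E
```

```text
t: 38.72
tool_pos: [0.6009, -0.3104, 0.3211]
ee_rot: [3.14, -0.0, 0.878]
ft_force: [-3.0, 0.7, 8.6]
grip_width: 0.025
grip_force: 31.5
t: 39.13
tool_pos: [0.6006, -0.3102, 0.3616]
ee_rot: [-3.135, 0.001, 0.878]
ft_force: [0.4, -0.1, 1.0]
grip_width: 0.0386
grip_force: 0.0
t: 39.55
tool_pos: [0.503, -0.3029, 0.4455]
ee_rot: [3.14, 0.0, 0.878]
ft_force: [0.4, 0.1, -0.2]
grip_width: 0.034
grip_force: 0.0
t: 39.8
tool_pos: [0.5046, -0.3032, 0.445]
ee_rot: [3.141, -0.0, 0.878]
ft_force: [0.6, -0.2, 0.2]
grip_width: 0.0345
grip_force: 0.0
t 39.8 pos [ 0.5046 -0.3032  0.445 ] rot [ 3.1406e+00 -1.0000e-04  8.7760e-01] F [ 0.6 -0.2  0.2] w 0.0345 gf 0.0
carrier n 4 o [ 0.5178 -0.2413] yaw -39.79 res 0.2
orange [ 0.4349 -0.1722] blue [ 0.4902 -0.2183] green [ 0.5455 -0.2644] yellow [ 0.6008 -0.3104] 
{'position': [318.9, 231.5], 'score': 0.68}
[ 0.50307184 -0.30311849  0.156     ] (0.028195108603178063-0.05693789269745495j)
expected (0.505058941781728-0.3035529047488758j)
shift cm [-0.1   0.1  12.48] az 0.04 yaw 50.32
```

View pics/w17.png

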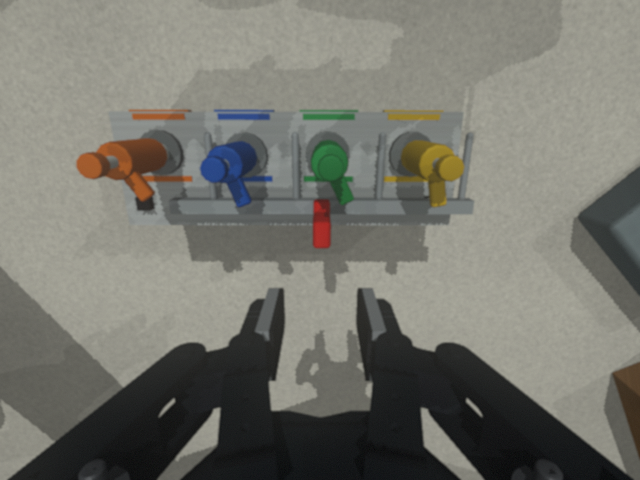

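All four stand upright in their own wells, and the comb's grip is at (321,225), centred between the fingers. I descend and grip it.

```bash
python3 -m pendant '[{"x":-0.1,"y":0.1,"z":3,"ax":0,"ay":0,"az":0,"fingers":0.4},{"x":0,"y":0,"z":3,"ax":0,"ay":0,"az":0,"fingers":0.4},{"x":0,"y":0,"z":3,"ax":0,"ay":0,"az":0,"fingers":0.4},{"x":0,"y":0,"z":2,"ax":0,"ay":0,"az":0,"fingers":0.4},{"x":0,"y":0,"z":1.3,"ax":0,"ay":0,"az":0,"fingers":0.4}]' 25
python3 -m pendant '[{"x":0,"y":0,"z":0,"ax":0,"ay":0,"az":0,"fingers":0.3},{"x":0,"y":0,"z":0,"ax":0,"ay":0,"az":0,"fingers":0},{"x":0,"y":0,"z":0,"ax":0,"ay":0,"az":0,"fingers":0},{"x":0,"y":0,"z":0,"ax":0,"ay":0,"az":0,"fingers":0},{"x":0,"y":0,"z":0,"ax":0,"ay":0,"az":0,"fingers":0}]' 25
```

```text
t: 40.32
tool_pos: [0.505, -0.3042, 0.3186]
ee_rot: [-3.138, 0.0, 0.878]
ft_force: [0.0, -0.9, 0.3]
grip_width: 0.0345
grip_force: 0.0
t: 40.73
tool_pos: [0.5045, -0.3042, 0.3214]
ee_rot: [-3.141, -0.0, 0.878]
ft_force: [2.6, 1.0, -16.5]
grip_width: 0.0137
grip_force: 27.7
```

```bash
python3 -m pendant '[{"x":0,"y":-0.4,"z":0.15,"ax":0,"ay":0,"az":0,"fingers":0},{"x":0,"y":-0.5,"z":0,"ax":0,"ay":0,"az":0,"fingers":0},{"x":0,"y":-0.5,"z":0,"ax":0,"ay":0,"az":0,"fingers":0},{"x":0,"y":-0.5,"z":0,"ax":0,"ay":0,"az":0,"fingers":0},{"x":0,"y":0,"z":0,"ax":0,"ay":0,"az":0,"fingers":0}]' 25
python3 -m pendant '[{"x":0,"y":-0.3,"z":0,"ax":0,"ay":0,"az":0,"fingers":0},{"x":0,"y":-0.3,"z":0,"ax":0,"ay":0,"az":0,"fingers":0},{"x":0,"y":0,"z":0,"ax":0,"ay":0,"az":0,"fingers":0}]' 25
python3 -c "
from h import *
s=st(); p=np.array(s['tool_pos'])[:2]; print('travel mm',1000*np.linalg.norm(p-[.5053,-.3046]))"
```

```text
t: 41.15
tool_pos: [0.4892, -0.2915, 0.3212]
ee_rot: [3.141, -0.0, 0.878]
ft_force: [1.5, 5.0, 4.0]
grip_width: 0.0132
grip_force: 30.7
t: 41.4
tool_pos: [0.4851, -0.2881, 0.3212]
ee_rot: [3.14, -0.0, 0.878]
ft_force: [2.2, 4.8, 6.9]
grip_width: 0.0131
grip_force: 31.0
t 41.4 pos [ 0.4851 -0.2881  0.3212] rot [ 3.140e+00 -3.000e-04  8.778e-01] F [2.2 4.8 6.9] w 0.0131 gf 31.0
travel mm 26.071572861702162
```

```bash
python3 -m pendant '[{"x":0.1,"y":-0.2,"z":-0.05,"ax":0,"ay":0,"az":0,"fingers":0},{"x":0,"y":0,"z":0,"ax":0,"ay":0,"az":0,"fingers":0}]' 25
python3 -m pendant '[{"x":0,"y":-0.2,"z":0,"ax":0,"ay":0,"az":0,"fingers":0},{"x":0,"y":0,"z":0,"ax":0,"ay":0,"az":0,"fingers":0}]' 25
python3 -m pendant '[{"x":0,"y":-0.1,"z":0,"ax":0,"ay":0,"az":0,"fingers":0},{"x":0,"y":0,"z":0,"ax":0,"ay":0,"az":0,"fingers":0}]' 25
```

```text
t: 41.57
tool_pos: [0.4839, -0.2866, 0.3212]
ee_rot: [3.141, 0.001, 0.878]
ft_force: [-2.3, -1.8, 4.6]
grip_width: 0.0133
grip_force: 30.8
t: 41.73
tool_pos: [0.4824, -0.2854, 0.3212]
ee_rot: [3.141, 0.001, 0.878]
ft_force: [-3.2, -4.1, 6.1]
grip_width: 0.0139
grip_force: 30.9
t: 41.9
tool_pos: [0.4818, -0.2849, 0.3212]
ee_rot: [3.14, 0.001, 0.878]
ft_force: [-2.4, -5.2, 4.7]
grip_width: 0.013
grip_force: 30.8
```

```bash
python3 -m pendant '[{"x":-0.05,"y":-0.1,"z":0,"ax":0,"ay":0,"az":0,"fingers":0},{"x":0,"y":0,"z":0,"ax":0,"ay":0,"az":0,"fingers":0}]' 25
python3 -m pendant '[{"x":0,"y":-0.1,"z":0,"ax":0,"ay":0,"az":0,"fingers":0},{"x":0,"y":0,"z":0,"ax":0,"ay":0,"az":0,"fingers":0}]' 25
```

```text
t: 42.07
tool_pos: [0.4813, -0.2848, 0.3212]
ee_rot: [3.138, -0.0, 0.878]
ft_force: [5.4, -5.2, 1.8]
grip_width: 0.0136
grip_force: 30.3
t: 42.23
tool_pos: [0.4809, -0.2845, 0.3212]
ee_rot: [3.136, 0.0, 0.878]
ft_force: [8.3, -7.9, -1.4]
grip_width: 0.014
grip_force: 30.0
```

The home stop is felt at about 11 N. I ease off, release and rise.

```bash
python3 -m pendant '[{"x":0,"y":0.1,"z":0,"ax":0,"ay":0,"az":0,"fingers":0},{"x":0,"y":0,"z":0,"ax":0,"ay":0,"az":0,"fingers":0}]' 25
python3 -m pendant '[{"x":0,"y":0,"z":0,"ax":0,"ay":0,"az":0,"fingers":0.4},{"x":0,"y":0,"z":0,"ax":0,"ay":0,"az":0,"fingers":0.4},{"x":0,"y":0,"z":0,"ax":0,"ay":0,"az":0,"fingers":0.4},{"x":0,"y":0,"z":-2,"ax":0,"ay":0,"az":0,"fingers":0.4},{"x":0,"y":0,"z":-4,"ax":0,"ay":0,"az":0,"fingers":0.4}]' 25
python3 -m pendant '[{"x":0,"y":0,"z":-4,"ax":0,"ay":0,"az":0,"fingers":0.4},{"x":-2,"y":0,"z":-3,"ax":0,"ay":0,"az":0,"fingers":0.4},{"x":-2,"y":0,"z":0,"ax":0,"ay":0,"az":0,"fingers":0.4},{"x":0,"y":0,"z":0,"ax":0,"ay":0,"az":0,"fingers":0.4},{"x":0,"y":0,"z":0,"ax":0,"ay":0,"az":0,"fingers":0.4}]' 25
python3 - <<'E'
from h import *
st(); im=shot('wrist','w18.png'); o,e=fitbars(im); r=best('wrist','comb_grip'); print(r and r['score']); P=atz('wrist',r['position'],.156); print((P[0]+1j*P[1]-o)/e)
E
```

```text
t: 42.4
tool_pos: [0.4813, -0.2848, 0.3212]
ee_rot: [3.139, 0.0, 0.878]
ft_force: [3.0, -5.6, 3.2]
grip_width: 0.0137
grip_force: 30.5
t: 42.82
tool_pos: [0.4805, -0.2838, 0.3775]
ee_rot: [-3.133, 0.0, 0.878]
ft_force: [1.1, -0.4, 0.3]
grip_width: 0.034
grip_force: 0.0
t: 43.23
tool_pos: [0.4548, -0.3151, 0.4506]
ee_rot: [-3.141, -0.0, 0.876]
ft_force: [-0.6, 0.2, 0.1]
grip_width: 0.0343
grip_force: 0.0
t 43.23 pos [ 0.4548 -0.3151  0.4506] rot [-3.1411e+00 -1.0000e-04  8.7640e-01] F [-0.6  0.2  0.1] w 0.0343 gf 0.0
carrier n 4 o [ 0.5166 -0.2296] yaw -39.85 res 0.2
orange [ 0.4336 -0.1604] blue [ 0.4889 -0.2065] green [ 0.5442 -0.2526] yellow [ 0.5995 -0.2988] 
0.91
(-0.00017488575821466925-0.05577316304446024j)
```

View pics/w18.png

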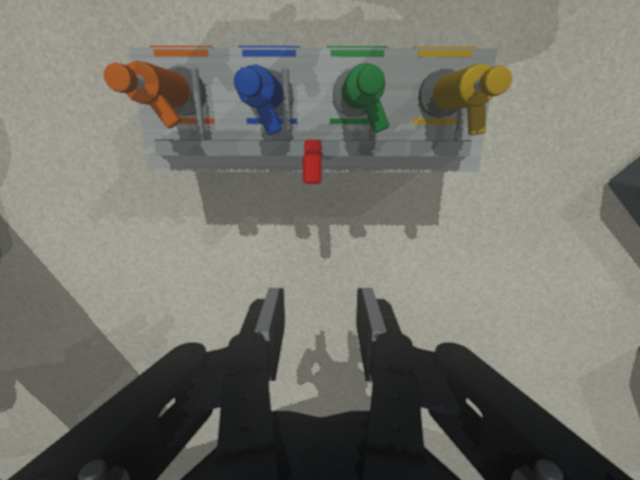

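The picture shows the comb home: grip at (313,162), carrier x about 0 mm, and prongs beside the collars. All four pipettes are upright in their own wells and the gripper is clear.

```bash
python3 -m pendant '[{"x":0,"y":0,"z":0,"ax":0,"ay":0,"az":0,"fingers":0.4},{"x":0,"y":0,"z":0,"ax":0,"ay":0,"az":0,"fingers":0.4}]'
python3 -c "
from h import *
im=shot('wrist','w19.png'); o,e=fitbars(im); r=best('wrist','comb_grip'); P=atz('wrist',r['position'],.156); print((P[0]+1j*P[1]-o)/e); blobs(im)
print(arm.hand_in())"
```

```text
t: 43.5
tool_pos: [0.4558, -0.3146, 0.45]
ee_rot: [-3.14, -0.0, 0.879]
ft_force: [0.1, -0.2, 0.0]
grip_width: 0.034
grip_force: 0.0
carrier n 4 o [ 0.5166 -0.2301] yaw -39.84 res 0.4
orange [ 0.4337 -0.161 ] blue [ 0.489  -0.2071] green [ 0.5442 -0.2532] yellow [ 0.5995 -0.2993] 
(0.0007605006370506889-0.05727231227159812j)
orange [104, 62, 92, 67, 3137] [151.  89.]
blue [234, 67, 49, 69, 2046] [260.  96.]
green [331, 66, 57, 67, 1790] [366.  96.]
yellow [434, 66, 78, 71, 2894] [472.  93.]
the job is handed in; nothing more can be done
None
```

All four pipettes stand upright and seated in the wells of their own colour, the comb is back at its home stop and released, and the job was handed in at about 43.5 s; no verdict came back, and the carrier reads about 11 mm from its earlier position, cause not established.

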